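# Gauge the sensor well and fit the logger that reaches its bottom

### The job

The middle well of the dry-block heater needs its temperature logger, but nobody knows how deep that well is: push the rod of the depth gauge down to the bottom of the middle well, so that the block's face slides the collar up to mark the depth, and hang the gauge back in the large hole of the stand with the reading still on it. Then fit the logger whose sprung stem suits that depth (3 mm longer, so that the bottom presses it in while the body rests flat on the block) into the middle well. Leave the other two loggers hanging in the stand and the other things on the bench where they are.

Things in the scene. Friction and masses are not known exactly. Their poses are not given: they have to be found in the camera images.
- dry_block: dry-block heater, fixed: white housing, console towards the robot, bare aluminium face (64 x 136 mm) on top, 105 mm up. Origin: on the worktop under the face's centre; y along the wells, z up. Wells: 14 mm wide, at y = -42, 0, +42 mm; they are 40, 60 and 80 mm deep (face to flat bottom) in an unknown order. Housing x -102 to +46, y +-82, up to z 96 mm.
- middle_well (a point): centre of the mouth of the dry block's middle well, on the block's face, 105 mm above the worktop; axes parallel to the dry block's.
- hanging_stand: white stand, fixed: 66 x 240 x 10 mm top plate on two end legs and a 90 x 256 mm base, open in front, thin steel rod along the back. Origin: on the worktop under the plate's centre; y along the holes, z up; plate top at z = 115 mm. Holes at x = 0: three of 14 mm (loggers) at y = -20, +32, +84 mm, one of 30 mm (depth gauge) at y = -80 mm.
- logger_short: temperature logger, 0.15 kg: steel cylinder 27 mm across, 47 mm tall, over a sprung round-ended stem, 43 mm long, 8 mm thick: fits a well 40 mm deep. The three differ only in stem length. Origin: on the axis at the shoulder (flat underside of the body), z up: body z 0 to 47 mm, stem tip z = -43 mm. Starts hanging upright by its shoulder in one of the stand's three small holes; which varies.
- logger_medium: temperature logger, 0.15 kg: steel cylinder 27 mm across, 47 mm tall, over a sprung round-ended stem, 63 mm long, 8 mm thick: fits a well 60 mm deep. The three differ only in stem length. Origin: on the axis at the shoulder (flat underside of the body), z up: body z 0 to 47 mm, stem tip z = -63 mm. Starts hanging upright by its shoulder in one of the stand's three small holes; which varies.
- logger_long: temperature logger, 0.15 kg: steel cylinder 27 mm across, 47 mm tall, over a sprung round-ended stem, 83 mm long, 8 mm thick: fits a well 80 mm deep. The three differ only in stem length. Origin: on the axis at the shoulder (flat underside of the body), z up: body z 0 to 47 mm, stem tip z = -83 mm. Starts hanging upright by its shoulder in one of the stand's three small holes; which varies.
- stem_short (a joint): how far the stem of logger_short is pushed up into its body, m: 0 free, 0.008 fully in. The spring is soft (0.2 N free, 0.5 N at 3 mm), so the logger's own weight pushes it in; correctly fitted it reads about 0.003.
- stem_medium (a joint): how far the stem of logger_medium is pushed up into its body, m: 0 free, 0.008 fully in. The spring is soft (0.2 N free, 0.5 N at 3 mm), so the logger's own weight pushes it in; correctly fitted it reads about 0.003.
- stem_long (a joint): how far the stem of logger_long is pushed up into its body, m: 0 free, 0.008 fully in. The spring is soft (0.2 N free, 0.5 N at 3 mm), so the logger's own weight pushes it in; correctly fitted it reads about 0.003.
- depth_gauge: depth gauge, 0.11 kg: black handle 23 mm across, flange 42 mm across and 4 mm thick at its foot, below it a round-ended steel rod 8 mm thick, ring-marked every 10 mm. Origin: on the axis at the flange's underside, z up: handle z 4 to 60 mm, rod tip z = -100 mm. Starts hanging upright by the flange in the stand's large hole.
- gauge_tip (a point): tip of the depth gauge's rod.
- collar_underside (a point): centre of the underside of the gauge's sliding collar, on the rod's axis.
- gauge_collar (a joint): aluminium collar (22 mm across, 12 mm tall) sliding on the gauge's rod. Value: metres from rod tip to collar underside, 0 to 0.088; starts at 0.010 to 0.028. About 2.5 N of friction holds it. As the rod enters a well, the block's face stops the collar; at the bottom the value is the well's depth. It clears the stand's large hole by 4 mm all round.
Mind the look-alikes: they are no part of the job. What is shaped like the logger_long but orange is not meant.

How it is judged (in metres and radians):
On the way, in this order (a step that is already met when the one before it is completed fails the run):
1. the gauge's rod stands on the bottom of the middle well with its collar stopped by the block's face (reading near 40, 60 or 80 mm) (horizontal distance between gauge_tip and middle_well below 0.008 m and z of gauge_tip in the frame of middle_well below -0.03 m and z of collar_underside in the frame of middle_well between -0.003 and 0.003 m and (value of joint gauge_collar between 0.036 and 0.044 m or value of joint gauge_collar between 0.056 and 0.064 m or value of joint gauge_collar between 0.076 and 0.084 m)), for 0.2 s.
2. a logger stands in the middle well, body flat on the block and stem pushed in a little by the bottom (((horizontal distance between logger_short and middle_well below 0.006 m and z of logger_short in the frame of middle_well between -0.003 and 0.0025 m and angle between logger_short's own z axis and vertical below 0.08 rad and value of joint stem_short between 0.001 and 0.006 m) or (horizontal distance between logger_medium and middle_well below 0.006 m and z of logger_medium in the frame of middle_well between -0.003 and 0.0025 m and angle between logger_medium's own z axis and vertical below 0.08 rad and value of joint stem_medium between 0.001 and 0.006 m) or (horizontal distance between logger_long and middle_well below 0.006 m and z of logger_long in the frame of middle_well between -0.003 and 0.0025 m and angle between logger_long's own z axis and vertical below 0.08 rad and value of joint stem_long between 0.001 and 0.006 m))), for 0.2 s.
At the end, for the whole second after the job is handed in: One logger is in the middle well: body flat on the face (2.5 mm), on the axis (6 mm), upright (0.08 rad), its stem pushed in 1 to 6 mm by the bottom. The gauge hangs in the stand, collar within 4 mm of the depth that logger fits; the other loggers hang there too (4 mm, 0.12 rad). All at rest (((horizontal distance between logger_short and middle_well below 0.006 m and z of logger_short in the frame of middle_well between -0.003 and 0.0025 m and angle between logger_short's own z axis and vertical below 0.08 rad and value of joint stem_short between 0.001 and 0.006 m and linear speed of logger_short below 0.02 m/s and value of joint gauge_collar between 0.036 and 0.044 m and horizontal distance between each of logger_medium, logger_long and hanging_stand below 0.105 m and z of logger_medium in the frame of hanging_stand between 0.111 and 0.119 m and angle between each of logger_medium, logger_long's own z axis and vertical below 0.12 rad and z of logger_long in the frame of hanging_stand between 0.111 and 0.119 m) or (horizontal distance between logger_medium and middle_well below 0.006 m and z of logger_medium in the frame of middle_well between -0.003 and 0.0025 m and angle between logger_medium's own z axis and vertical below 0.08 rad and value of joint stem_medium between 0.001 and 0.006 m and linear speed of logger_medium below 0.02 m/s and value of joint gauge_collar between 0.056 and 0.064 m and horizontal distance between each of logger_short, logger_long and hanging_stand below 0.105 m and z of logger_short in the frame of hanging_stand between 0.111 and 0.119 m and angle between each of logger_short, logger_long's own z axis and vertical below 0.12 rad and z of logger_long in the frame of hanging_stand between 0.111 and 0.119 m) or (horizontal distance between logger_long and middle_well below 0.006 m and z of logger_long in the frame of middle_well between -0.003 and 0.0025 m and angle between logger_long's own z axis and vertical below 0.08 rad and value of joint stem_long between 0.001 and 0.006 m and linear speed of logger_long below 0.02 m/s and value of joint gauge_collar between 0.076 and 0.084 m and horizontal distance between each of logger_short, logger_medium and hanging_stand below 0.105 m and z of logger_short in the frame of hanging_stand between 0.111 and 0.119 m and angle between each of logger_short, logger_medium's own z axis and vertical below 0.12 rad and z of logger_medium in the frame of hanging_stand between 0.111 and 0.119 m)) and horizontal distance between depth_gauge and hanging_stand below 0.105 m and z of depth_gauge in the frame of hanging_stand between 0.111 and 0.119 m and angle between depth_gauge's own z axis and vertical below 0.12 rad and linear speed of depth_gauge below 0.02 m/s); the robot touches nothing.
It fails at once if something else on the bench is pushed more than 40 mm from its place (distance of any of pipette_a, petri_2, marker_2, loose_cap_1, petri_1, sealing_film from where it was at the start of the episode above 0.04 m).
It also fails if it takes over 58 s, if anything falls off the work surface, if the arm or the gripper's body presses on something with over 40 N, if the wrist force passes 120 N, or if a joint passes its speed limit or range.

### The arm

A 6-joint arm with a two-finger parallel gripper is mounted at the origin on a cart in front of the work surface, level with it; the furniture and walls round the work are solid. World frame = base frame: x ahead of the robot, y to its left, z up, the work surface at z = 0. Lengths are in mm, angles in rad, forces in N, time in s.
With the tool pointing down it reaches from about 275 to 1000 mm from the base axis. Payload 8.4 kg.
Tool frame: the origin (TCP) lies between the finger pads; the fingertips stand r.nose_length ahead of it and the grasp point (between the pads) lies 8 mm behind it (r.nose_length is the distance from the TCP to the fingertips, in mm); y points along the fingers, x is the direction in which the jaws open and shut, and the axes are right-handed (so a half turn about y gives the same grasp; the last joint's range is limited). The gripper opens to 85 mm and grips with 20 to 120 N. Pads are 22 mm wide; open, the fingers measure 114 mm over their backs; the gripper's body (76 mm by 85 mm) begins 54 mm behind the grasp point. The pads swing forward as they close: fully open they stand 13 mm farther back than shut.
Start: joints at [1.206, 0.353, 1.633, -0, 1.155, -0.002], TCP at [221.807, 584.32, 242.281] pointing down, gripper open.
Joint ranges: [-2.63, 2.63], [-0.92, 2.1], [0.06, 2.66], [-1.3, 4.44], [0, 2.69], [-3.02, 3.02]. Speed limits (rad/s): [2.22, 2.22, 2.79, 3.14, 3.14, 3.14].

### API

Orientations are given as [roll, pitch, yaw] about the fixed x, y, z axes, in that order (R = Rz(yaw) Ry(pitch) Rx(roll)).
In Python, from rig import r, cams, order gives the robot as it stands. The module is installed in compiled form; this text tells all that it offers.
- The arm moves only by the shell command python3 -m crank 'ROWS' [FORCE]. ROWS is JSON, a list of rows, each a list of 7 numbers: the turn, a rotation vector about the tool's x, y, z in degrees, then the shift along the tool's x, y, z in cm, then the opening, from -1 (shut) to 1 (fully open). A call has exactly 10 rows; each row shifts and turns the pose as measured when the row begins, along the tool's axes as they then stand; what a row does not reach is not made up. A row lasts 1/12 s, in which the tool goes at most 41.7 mm and 7.16 degrees, less where a joint would pass 70% of its speed; a pose out of reach is approached as far as the arm can. A call with a gripper value outside its range is refused whole. The fingers move at their own pace and stop on an object; FORCE is the grip in N (left out, the last holds). Time passes only in rows, so rows that do not move let the fingers close, or fill a call up. It gives the time, the measured TCP pose, the force and the opening at its end, in the units of the state.
- r.sense(): the state, without advancing time (a new reading comes with each control period).
- cams.grab_frame(name): name is "scene" or "top" or "wrist"; returns the picture (480x640x3 uint8, blue, green, red); there is no depth.
- cams.camera_info(name): a dict with "intrinsics" (3x3 intrinsics, pixels), "view" (4x4, takes a point from world to camera coordinates); the wrist camera has in their place "hand_eye" (4x4, takes a point from camera to tool coordinates, whose origin is the TCP and whose axes are the tool frame's). Camera axes: x right, y up, looking along -z (the intrinsics and any distortion apply to the point x, -y, -z); pixel columns grow to the right and rows downward; lengths in mm; the calibration is good to about 2 mm. A picture is of the moment at which its call begins: read the wrist's pose just before it. camera_info takes no time and is no camera call.
- order.sign_off(): hands the job in, once; it reports no verdict.
The state is a dict: "clock": time; "qpos": joint angles; "qvel": joint speeds; "joint_efforts": joint torques, N m; "eef_pos": TCP position; "tcp_rot": TCP orientation; "contact_force": force on the tool from outside, world axes, zero at the start; "wrist_torque": the same for the moment, N m; "opening": opening from 0.0 (shut) to 1.0 (fully open).
Only numpy, scipy, OpenCV 4.12 (cv2) and the standard library are available. Lean on these libraries where they do the work, as an engineer would, in place of code of your own. Each camera call takes 0.05 s, during which the arm holds its last target.

## Working session

There is one attempt and no reset: what is moved stays moved. The work goes in short steps, Python scripts to look and compute and a shell command to move; the robot and the scene stay as the last step left them, time stands still between calls to the robot, and variables do not carry over. Pictures are saved under pics/ and viewed, and the job is handed in when it is done.

```bash
mkdir -p pics; python3 - <<'E'
from rig import r,cams,order
import cv2,json
s=r.sense();print(s, r.nose_length)
for n in("scene","top","wrist"):
    im=cams.grab_frame(n);cv2.imwrite(f"pics/{n}0.png",im)
    print(n,{k:(v.round(3).tolist() if hasattr(v,'round') else v) for k,v in cams.camera_info(n).items()})
E
```

```text
{'clock': 0.0, 'qpos': array([ 1.20558521e+00,  3.53614398e-01,  1.63415571e+00,  3.19272893e-05,
        1.15517147e+00, -2.43172536e-03]), 'qvel': array([-0.00063736,  0.00035262,  0.00056536,  0.00017093, -0.00060304,
        0.00019444]), 'joint_efforts': array([ 3.90894027e-03, -6.05263782e+01, -3.42057145e+01,  4.01671932e-04,
        9.63428960e-03,  5.53741756e-05]), 'eef_pos': array([221.64068451, 583.88592675, 241.57350607]), 'tcp_rot': array([-1.57076385e+00,  1.34884888e-03,  1.20800405e+00]), 'contact_force': array([-0.50803156,  0.23143716, -0.63693266]), 'wrist_torque': array([-0.0642775 ,  0.0103426 ,  0.02900028]), 'opening': 1.0019729805296778} 11.0
scene {'intrinsics': [[497.862, 0.0, 321.7], [0.0, 497.862, 236.132], [0.0, 0.0, 1.0]], 'view': [[-0.427, -0.904, -0.01, 369.091], [0.385, -0.192, 0.903, -248.332], [-0.818, 0.382, 0.43, -614.905], [0.0, 0.0, 0.0, 1.0]]}
top {'intrinsics': [[587.038, 0.0, 308.19], [0.0, 587.038, 241.194], [0.0, 0.0, 1.0]], 'view': [[0.012, -1.0, 0.013, 163.605], [0.985, 0.014, 0.173, -511.963], [-0.174, 0.011, 0.985, -1117.827], [0.0, 0.0, 0.0, 1.0]]}
wrist {'intrinsics': [[412.069, 0.0, 324.632], [0.0, 412.069, 240.023], [0.0, 0.0, 1.0]], 'hand_eye': [[1.0, 0.001, 0.0, 1.509], [-0.0, 0.276, -0.961, -132.104], [-0.001, 0.961, 0.276, 70.421], [0.0, 0.0, 0.0, 1.0]]}
```

View pics/scene0.png

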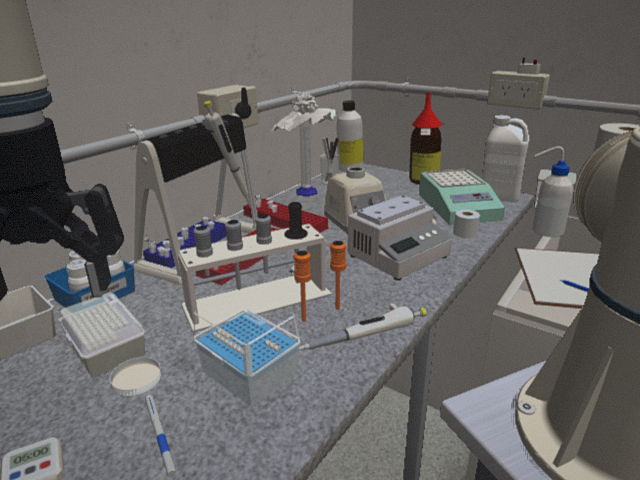

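View pics/top0.png

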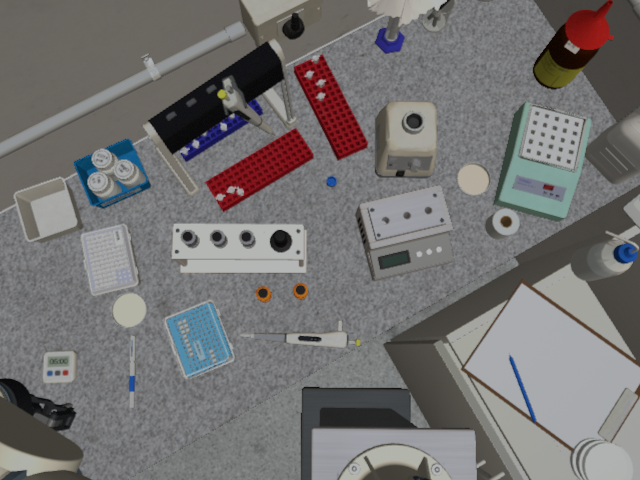

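View pics/wrist0.png

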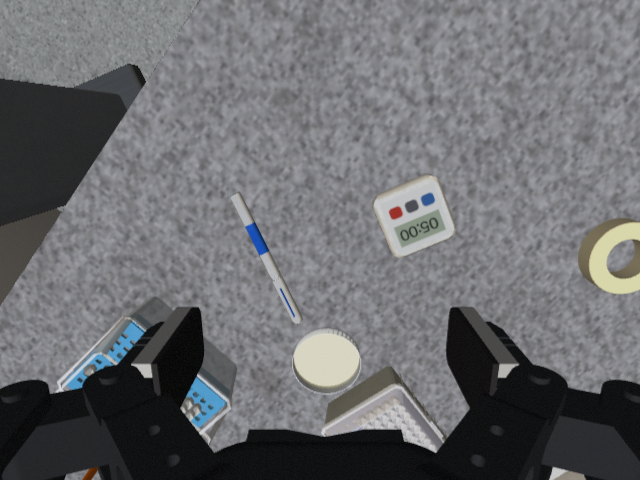

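```bash
python3 - <<'E'
import cv2
t=cv2.imread("pics/top0.png");s=cv2.imread("pics/scene0.png")
cv2.imwrite("pics/t_stand.png",cv2.resize(t[210:310,160:320],None,fx=5,fy=5,interpolation=cv2.INTER_CUBIC))
cv2.imwrite("pics/t_block.png",cv2.resize(t[180:285,345:465],None,fx=5,fy=5,interpolation=cv2.INTER_CUBIC))
cv2.imwrite("pics/s_stand.png",cv2.resize(s[190:330,170:350],None,fx=4.4,fy=4.2,interpolation=cv2.INTER_CUBIC))
cv2.imwrite("pics/s_block.png",cv2.resize(s[185:285,340:460],None,fx=5,fy=5,interpolation=cv2.INTER_CUBIC))
E
```

```text
(no output)
```

View pics/t_stand.png

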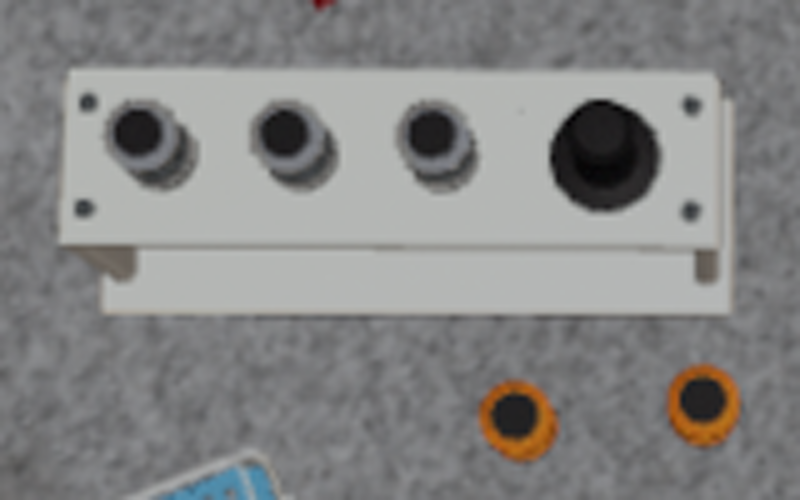

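View pics/t_block.png

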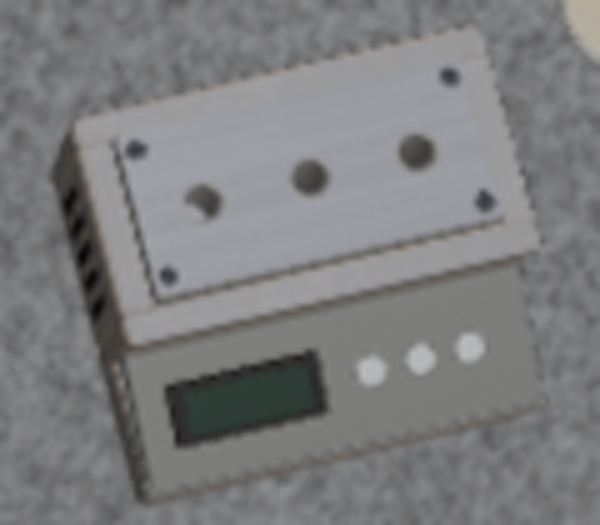

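View pics/s_stand.png

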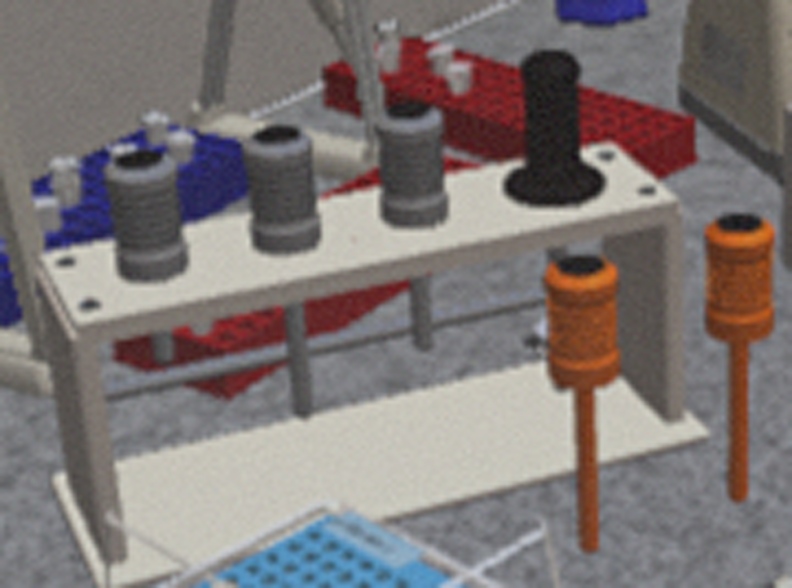

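View pics/s_block.png

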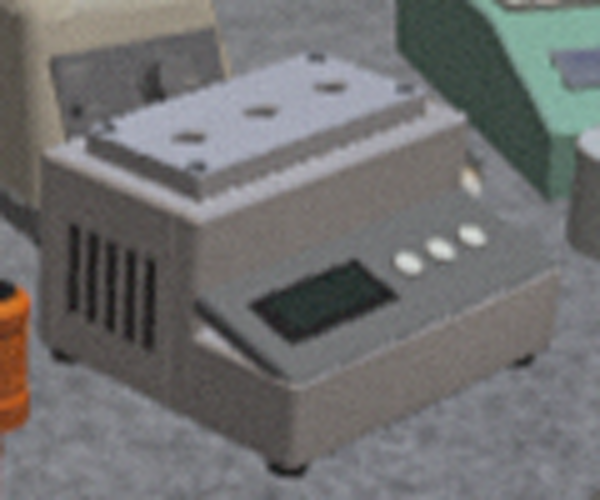

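```bash
cat > h.py <<'E'
import numpy as np
from rig import r,cams,order
from scipy.spatial.transform import Rotation as Ro
def cam(n):
    c=cams.camera_info(n);return np.array(c['intrinsics']),np.array(c.get('view',c.get('hand_eye')))
def proj(n,P,V=None):
    K,W=cam(n); V=W if V is None else V
    p=V[:3,:3]@np.array(P)+V[:3,3]; p=p*[1,-1,-1]; q=K@p; return q[:2]/q[2]
def onz(n,uv,z,V=None):
    K,W=cam(n); V=W if V is None else V
    d=np.linalg.inv(K)@[uv[0],uv[1],1]; d=V[:3,:3].T@(d*[1,-1,-1]); o=-V[:3,:3].T@V[:3,3]
    return o+d*(z-o[2])/d[2]
def wristV(s=None):
    s=s or r.sense(); K,H=cam('wrist'); T=np.eye(4)
    T[:3,:3]=Ro.from_euler('xyz',s['tcp_rot']).as_matrix(); T[:3,3]=s['eef_pos']
    return np.linalg.inv(T@H)
E
python3 - <<'E'
from h import *
np.set_printoptions(precision=1,suppress=True)
st=[onz('top',(u/5+160,v/5+210),115) for u,v in[(70,68),(717,73),(720,247),(60,244)]]
print(np.array(st)); print('c',np.mean(st,0), np.degrees(np.arctan2(*( (st[0]-st[1]+st[3]-st[2])[[1,0]]))))
w=[onz('top',(u/5+345,v/5+180),105) for u,v in[(203,202),(310,177),(417,152)]]
print(np.array(w)); d=w[0]-w[2];print(np.linalg.norm(d),np.degrees(np.arctan2(d[1],d[0])))
print('scene well pred',[proj('scene',p) for p in w],'seen',[(u/5+340,v/5+185) for u,v in[(190,137),(262,112),(332,88)]])
print('scene corners pred',[proj('scene',p) for p in st],'seen',[(u/4.4+170,v/4.2+190) for u,v in[(40,258),(607,145),(682,198),(80,330)]])
print('gauge top', onz('top',(600/5+160,132/5+210),175), 'flange',onz('top',(605/5+160,156/5+210),117))
for u,v in[(137,133),(284,133),(433,133)]: print('logger top',onz('top',(u/5+160,v/5+210),162))
for u,v in[(515,415),(703,400)]: print('orange top',onz('top',(u/5+160,v/5+210),130),onz('top',(u/5+160,v/5+210),80))
E
```

```text
[[526.8 421.  115. ]
 [528.5 180.4 115. ]
 [463.  178.4 115. ]
 [460.7 421.3 115. ]]
c [494.7 300.3 115. ] 90.4650094283634
[[540.9  25.4 105. ]
 [551.2 -15.3 105. ]
 [561.5 -56.1 105. ]]
84.01254008395624 104.17478188704364
scene well pred [array([378.3, 211.3]), array([392.7, 206.2]), array([406.5, 201.3])] seen [(378.0, 212.4), (392.4, 207.4), (406.4, 202.6)]
scene corners pred [array([180. , 249.5]), array([310.5, 223. ]), array([326.7, 236.4]), array([188.1, 266.7])] seen [(179.0909090909091, 251.42857142857142), (307.95454545454544, 224.52380952380952), (325.0, 237.14285714285714), (188.1818181818182, 268.57142857142856)]
gauge top [494.4 221.3 175. ] flange [496.1 221.5 117. ]
logger top [494.1 385.7 162. ]
logger top [494.8 333.7 162. ]
logger top [495.6 281.  162. ]
orange top [398.7 251.5 130. ] [403.  254.7  80. ]
orange top [405.  183.9 130. ] [409.6 183.9  80. ]
```

```bash
cat >> h.py <<'E'
def plan(tgt,yaw=0.,n=10,g=0.2):
    s=r.sense(); p=np.array(s['eef_pos']); R0=Ro.from_euler('xyz',s['tcp_rot'])
    R1=Ro.from_euler('xyz',[-np.pi/2,0,yaw]); rv=(R0.inv()*R1).as_rotvec()
    d=(np.array(tgt)-p)/n; R=R0
    for i in range(n):
        sh=R.inv().apply(d)/10; print('[%s],'%','.join('%.4g'%x for x in [*np.round(np.degrees(rv)/n,2),*np.round(sh,2),g]))
        R=R*Ro.from_rotvec(rv/n)
E
python3 - <<'E'
from h import *
plan((495,221,241))
E
```

```text
[0,6.92,-0.01,-2.42,0.01,-3.84,0.2],
[0,6.92,-0.01,-1.94,0.01,-4.11,0.2],
[0,6.92,-0.01,-1.43,0.01,-4.31,0.2],
[0,6.92,-0.01,-0.9,0.01,-4.45,0.2],
[0,6.92,-0.01,-0.36,0.01,-4.53,0.2],
[0,6.92,-0.01,0.19,0.01,-4.54,0.2],
[0,6.92,-0.01,0.73,0.01,-4.48,0.2],
[0,6.92,-0.01,1.27,0.01,-4.36,0.2],
[0,6.92,-0.01,1.79,0.01,-4.18,0.2],
[0,6.92,-0.01,2.28,0.01,-3.93,0.2],
```

```bash
python3 -m crank '[[0,6.9,0,-2.2,0,-3.5,0.2],[0,6.9,0,-1.8,0,-3.7,0.2],[0,6.9,0,-1.3,0,-3.9,0.2],[0,6.9,0,-0.8,0,-4.0,0.2],[0,6.9,0,-0.3,0,-4.1,0.2],[0,6.9,0,0.2,0,-4.1,0.2],[0,6.9,0,0.7,0,-4.1,0.2],[0,6.9,0,1.2,0,-4.0,0.2],[0,6.9,0,1.7,0,-3.8,0.2],[0,6.9,0,2.1,0,-3.6,0.2]]' 40
python3 - <<'E'
from h import *
plan((495,221,225),n=5)
E
```

```text
clock: 0.98
eef_pos: [465.0, 250.9, 239.0]
tcp_rot: [-1.57, 0.002, -0.031]
contact_force: [0.1, 0.6, -0.1]
opening: 0.599
[-0,-0.35,-0.03,0.62,0.28,-0.58,0.2],
[-0,-0.35,-0.03,0.62,0.28,-0.58,0.2],
[-0,-0.35,-0.03,0.61,0.28,-0.59,0.2],
[-0,-0.35,-0.03,0.61,0.28,-0.59,0.2],
[-0,-0.35,-0.03,0.6,0.28,-0.59,0.2],
```

```bash
python3 -m crank '[[0,-0.9,0,1.5,0.5,-1.5,0.2],[0,-0.9,0,1.5,0.5,-1.5,0.2],[0,0,0,0,0.2,0,0.2],[0,0,0,0,0,0,0.2],[0,0,0,0,0,0,0.2],[0,0,0,0,0,0,0.2],[0,0,0,0,0,0,0.2],[0,0,0,0,0,0,0.2],[0,0,0,0,0,0,0.2],[0,0,0,0,0,0,0.2]]'
python3 - <<'E'
from h import *
import cv2
s=r.sense();print(s['eef_pos'],s['tcp_rot'])
V=wristV(s);im=cams.grab_frame('wrist');cv2.imwrite('pics/w1.png',im)
for p in[(495,220.8,175),(495,220.8,119),(495,280.6,162)]:print(proj('wrist',p,V))
E
```

```text
clock: 1.82
eef_pos: [496.7, 214.1, 226.6]
tcp_rot: [-1.572, 0.002, -0.012]
contact_force: [-0.3, 0.2, 0.2]
opening: 0.6
[496.66789298 214.12768192 226.60467433] [-1.57162107  0.00218856 -0.0120165 ]
[320.87717251 264.82740144]
[321.89121262 233.73236489]
[319.16952724 133.23726676]
```

View pics/w1.png

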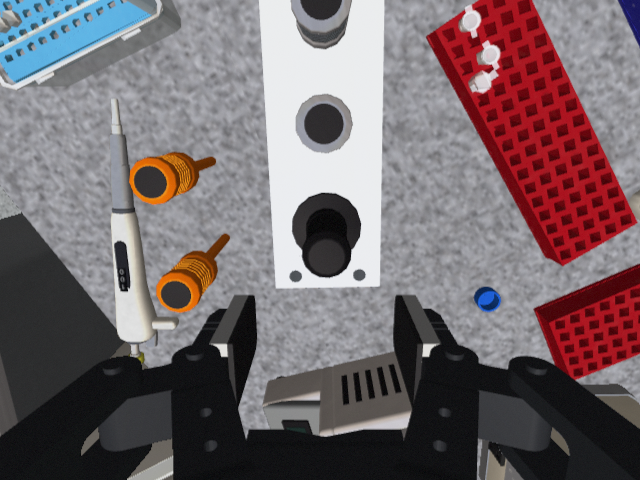

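```bash
python3 -m crank '[[0,-0.7,0,0,0.8,0.85,0.2],[0,0,0,0,2,0,0.2],[0,0,0,0,2,0,0.2],[0,0,0,0,2,0,0.2],[0,0,0,0,1.5,0,0.2],[0,0,0,0,0.5,0,0.2],[0,0,0,0,0,0,0.2],[0,0,0,0,0,0,0.2],[0,0,0,0,0,0,0.2],[0,0,0,0,0,0,0.2]]'
python3 - <<'E'
from h import *
import cv2
s=r.sense();print(s['eef_pos'],s['tcp_rot'])
for n in('scene','wrist'):
  im=cams.grab_frame(n);cv2.imwrite('pics/%s2.png'%n,im)
E
```

```text
clock: 2.7
eef_pos: [497.6, 228.5, 135.0]
tcp_rot: [-1.569, -0.002, 0.007]
contact_force: [-1.0, -0.5, 0.5]
opening: 0.601
[497.59708349 228.4806837  135.0261291 ] [-1.56852773 -0.00201368  0.00663467]
```

View pics/wrist2.png

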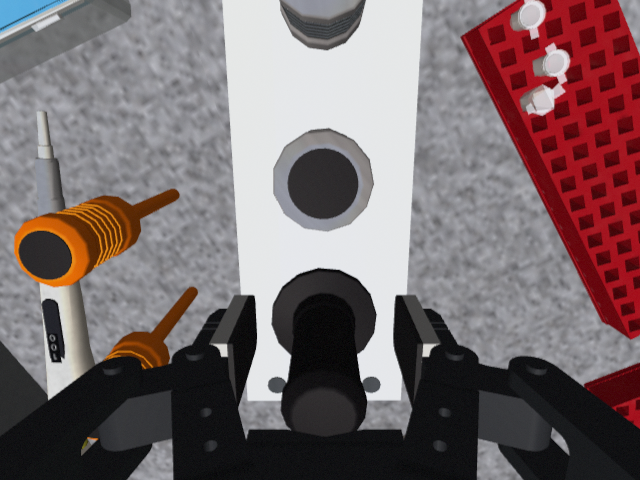

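View pics/scene2.png

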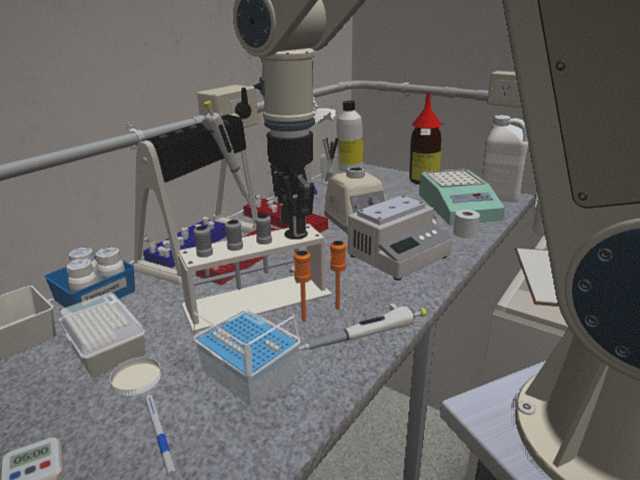

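```bash
python3 - <<'E'
from h import *
V=wristV()
print(onz('wrist',(323.5,318),117,V),onz('wrist',(323,181),162,V),onz('wrist',(323,409),175,V))
print(onz('top',(600/5+160,132/5+210),175))
E
```

```text
[497.55964916 224.38637862 117.        ] [497.14351414 285.41579796 162.        ] [497.41626312 226.99975186 175.        ]
[494.43306915 221.28157601 175.        ]
```

```bash
python3 -m crank '[[0,-0.4,0,-0.1,0,-0.4,0.2],[0,0,0,0,0,0,0.2],[0,0,0,0,0,0,0.2],[0,0,0,0,0,0,0.2],[0,0,0,0,0,0,-1],[0,0,0,0,0,0,-1],[0,0,0,0,0,0,-1],[0,0,0,0,0,0,-1],[0,0,0,0,0,0,-1],[0,0,0,0,0,0,-1]]' 50
```

```text
clock: 3.63
eef_pos: [497.7, 224.1, 137.5]
tcp_rot: [-1.567, -0.006, 0.014]
contact_force: [-0.4, -1.2, 0.6]
opening: 0.254
```

```bash
python3 -m crank '[[0,0,0,0,-0.8,0,-1],[0,0,0,0,-1.5,0,-1],[0,0,0,0,-1.5,0,-1],[0,0,0,0,-1.5,0,-1],[0,0,0,0,-1.5,0,-1],[0,0,0,0,-1.5,0,-1],[0,0,0,0,-1.5,0,-1],[0,0,0,0,-1.5,0,-1],[0,0,0,0,-1,0,-1],[0,0,0,0,-0.5,0,-1]]'
python3 - <<'E'
from h import *
import cv2
s=r.sense();print(s['eef_pos'],s['tcp_rot'],s['contact_force'])
im=cams.grab_frame('scene');cv2.imwrite('pics/scene3.png',im[100:340,150:470])
plan((551,-15,262),n=10,g=-1)
E
```

```text
clock: 4.47
eef_pos: [494.8, 222.9, 272.4]
tcp_rot: [-1.569, -0.0, 0.014]
contact_force: [-0.2, -0.4, -1.3]
opening: 0.253
[494.80303082 222.87595733 272.3839328 ] [-1.56923122e+00 -4.32155742e-04  1.40048288e-02] [-0.16622078 -0.37687372 -1.31351658]
[-0.01,0.08,0.01,0.52,0.11,-2.39,-1],
[-0.01,0.08,0.01,0.53,0.11,-2.39,-1],
[-0.01,0.08,0.01,0.53,0.11,-2.39,-1],
[-0.01,0.08,0.01,0.53,0.11,-2.39,-1],
[-0.01,0.08,0.01,0.54,0.11,-2.38,-1],
[-0.01,0.08,0.01,0.54,0.11,-2.38,-1],
[-0.01,0.08,0.01,0.54,0.11,-2.38,-1],
[-0.01,0.08,0.01,0.55,0.11,-2.38,-1],
[-0.01,0.08,0.01,0.55,0.11,-2.38,-1],
[-0.01,0.08,0.01,0.55,0.11,-2.38,-1],
```

View pics/scene3.png

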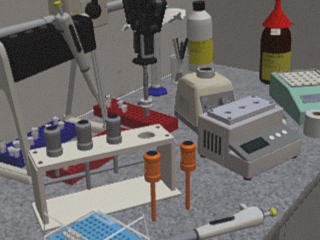

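```bash
python3 -m crank '[[0,0.4,0,0.3,0.1,-1.5,-1],[0,0.4,0,0.6,0.1,-2.7,-1],[0,0,0,0.6,0.1,-2.7,-1],[0,0,0,0.6,0.1,-2.7,-1],[0,0,0,0.6,0.1,-2.7,-1],[0,0,0,0.6,0.1,-2.7,-1],[0,0,0,0.6,0.1,-2.7,-1],[0,0,0,0.4,0.1,-1.5,-1],[0,0,0,0.2,0,-0.5,-1],[0,0,0,0,0,0,-1]]'
python3 - <<'E'
from h import *
import cv2
s=r.sense();V=wristV(s);print(s['eef_pos'],s['tcp_rot'],s['contact_force'])
im=cams.grab_frame('wrist');cv2.imwrite('pics/w4.png',im)
for y in(42,0,-42):print(proj('wrist',(551.2-y*.245,-15.3+y*.97,105),V))
plan((551,-15,262),n=10,g=-1)
E
```

```text
clock: 5.35
eef_pos: [539.4, 18.6, 258.4]
tcp_rot: [-1.568, 0.006, 0.003]
contact_force: [-0.6, -0.6, -0.6]
opening: 0.257
[539.36631486  18.59707468 258.43315859] [-1.56842823  0.0056597   0.00259347] [-0.59748092 -0.5796585  -0.61773658]
[327.82640886 217.21249046]
[341.59281118 271.28653359]
[354.38795884 321.5455156 ]
[-0.01,0.02,-0.03,0.12,-0.04,-0.34,-1],
[-0.01,0.02,-0.03,0.12,-0.04,-0.34,-1],
[-0.01,0.02,-0.03,0.12,-0.04,-0.34,-1],
[-0.01,0.02,-0.03,0.12,-0.04,-0.34,-1],
[-0.01,0.02,-0.03,0.12,-0.04,-0.34,-1],
[-0.01,0.02,-0.03,0.12,-0.04,-0.34,-1],
[-0.01,0.02,-0.03,0.12,-0.04,-0.34,-1],
[-0.01,0.02,-0.03,0.12,-0.04,-0.34,-1],
[-0.01,0.02,-0.03,0.12,-0.04,-0.34,-1],
[-0.01,0.02,-0.03,0.12,-0.04,-0.34,-1],
```

View pics/w4.png

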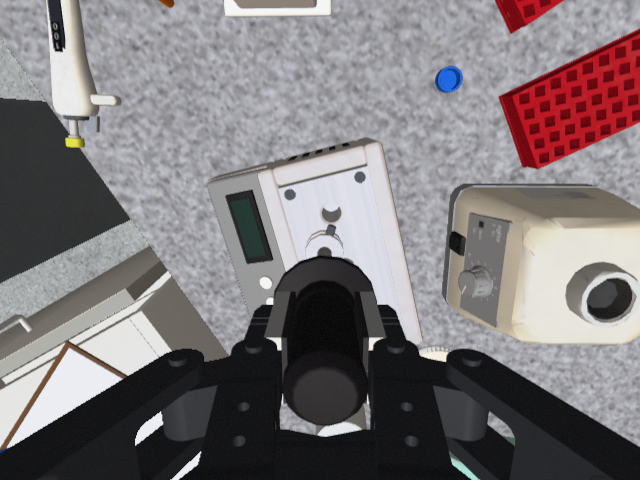

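```bash
python3 - <<'E'
from h import *
import cv2
im=cv2.imread('pics/w4.png');cv2.imwrite('pics/w4c.png',cv2.resize(im[190:310,260:400],None,fx=5,fy=5,interpolation=cv2.INTER_CUBIC))
V=wristV()
for dy in(0,2):
  for z in (136,150,236): print(dy,z,proj('wrist',(539.4,18.6+dy,z),V))
im=cams.grab_frame('top');cv2.imwrite('pics/t4c.png',cv2.resize(im[160:280,330:470],None,fx=5,fy=5,interpolation=cv2.INTER_CUBIC))
E
```

```text
0 136 [326.03506717 239.22985403]
0 150 [325.97305063 245.47187874]
0 236 [325.37449874 305.71670293]
2 136 [326.04408716 236.22595093]
2 150 [325.98241993 242.32017365]
2 236 [325.3865342  301.20818958]
```

View pics/w4c.png

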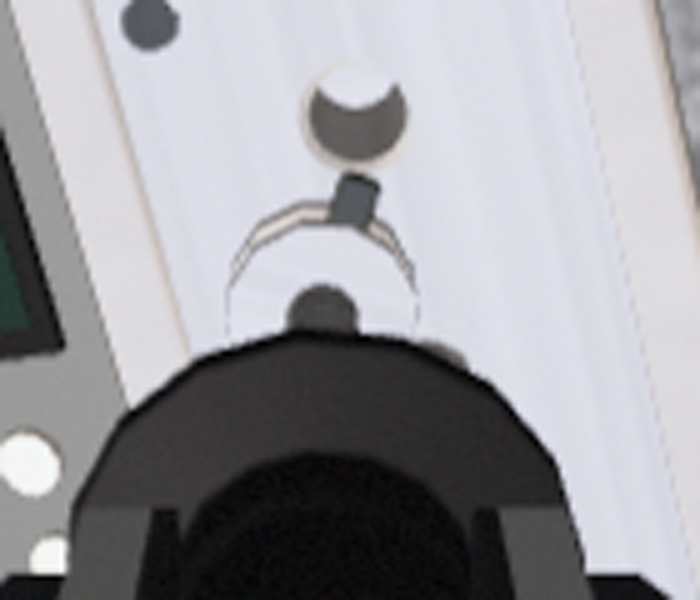

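View pics/t4c.png

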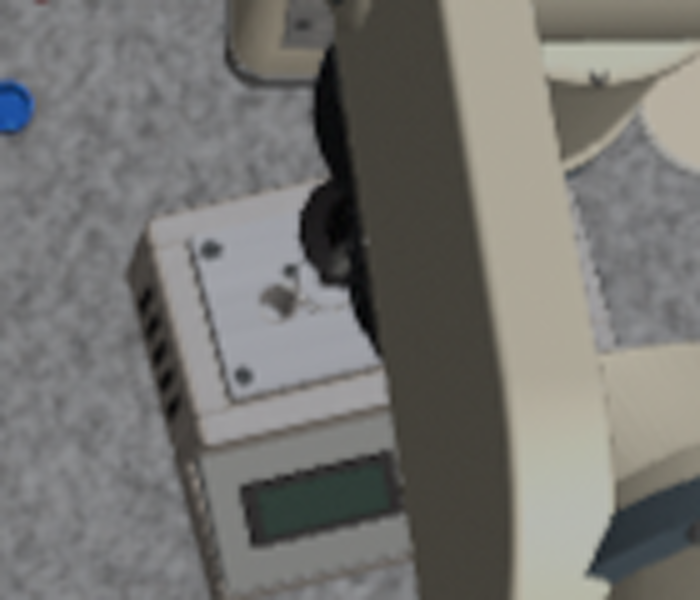

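```bash
python3 -m crank '[[-0.1,0.1,-0.3,0.3,0,-0.6,-1],[0,0,0,0.4,0,-0.8,-1],[0,0,0,0.3,0,-0.6,-1],[0,0,0,0.2,0,-0.4,-1],[0,0,0,0.1,0,-0.1,-1],[0,0,0,0,0,0,-1],[0,0,0,0,0,0,-1],[0,0,0,0,0,0,-1],[0,0,0,0,0,0,-1],[0,0,0,0,0,0,-1]]'
python3 - <<'E'
from h import *
plan((554,-12.5,258),n=1,g=-1)
E
```

```text
clock: 6.28
eef_pos: [553.1, -3.2, 258.6]
tcp_rot: [-1.569, -0.0, 0.007]
contact_force: [0.2, 0.1, -0.9]
opening: 0.251
[-0.11,0.39,0,0.08,0.05,-0.93,-1],
```

```bash
python3 -m crank '[[-0.1,0.4,0,0.05,0,-0.4,-1],[0,0,0,0.05,0,-0.4,-1],[0,0,0,0,0,-0.1,-1],[0,0,0,0,0,0,-1],[0,0,0,0,0.5,0,-1],[0,0,0,0,0.6,0,-1],[0,0,0,0,0.5,0,-1],[0,0,0,0,0,0,-1],[0,0,0,0,0,0,-1],[0,0,0,0,0,0,-1]]'
python3 - <<'E'
from h import *
import cv2
plan((554,-12.5,258),n=1,g=-1)
im=cams.grab_frame('scene');cv2.imwrite('pics/s5c.png',cv2.resize(im[120:280,320:460],None,fx=5,fy=3.75,interpolation=cv2.INTER_CUBIC))
cv2.imwrite('pics/s5.png',cv2.resize(im[160:240,350:450],None,fx=7,fy=7,interpolation=cv2.INTER_CUBIC))
im=cams.grab_frame('wrist');cv2.imwrite('pics/w5.png',cv2.resize(im[140:340,220:440],None,fx=3,fy=3,interpolation=cv2.INTER_CUBIC))
E
```

```text
clock: 7.12
eef_pos: [553.6, -13.0, 240.1]
tcp_rot: [-1.571, 0.001, -0.001]
contact_force: [0.3, -0.1, -0.7]
opening: 0.256
[-0,-0.04,-0.07,0.04,-1.79,0.05,-1],
```

View pics/s5.png

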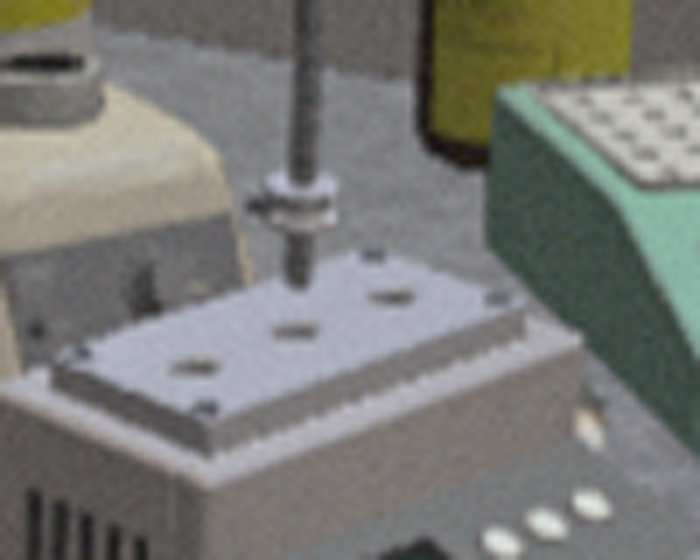

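View pics/w5.png

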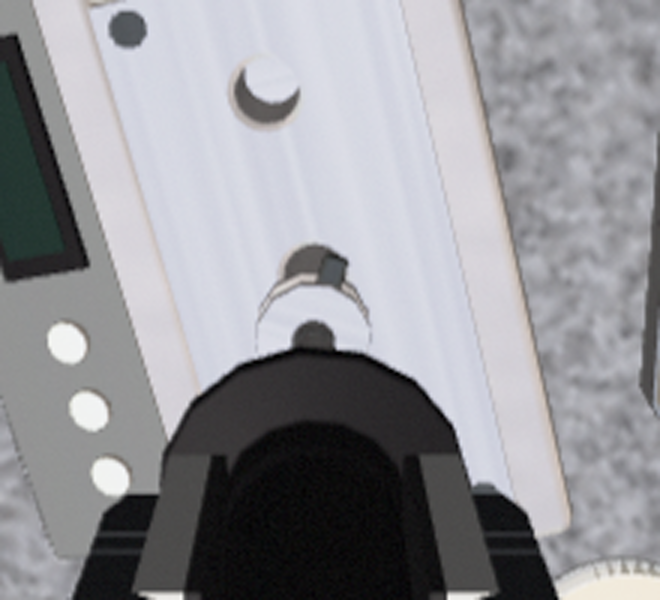

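```bash
python3 - <<'E'
from h import *
a=proj('scene',(551.2,-15.3,105))
for z in(115,117.6,120):print(z,proj('scene',(551.2,-15.3,z))-a)
for d in((3,0),(0,3)):print(d,proj('scene',(551.2+d[0],-15.3+d[1],117.6))-a)
E
```

```text
115 [ 0.25040905 -4.52260718]
117.6 [ 0.31586127 -5.70473162]
120 [ 0.37640619 -6.79822602]
(3, 0) [-0.47860253 -6.18159127]
(0, 3) [-0.92815828 -5.46351439]
```

```bash
python3 -m crank '[[0,0,0,0.03,0.4,0.03,-1],[0,0,0,0,0.5,0,-1],[0,0,0,0,0.5,0,-1],[0,0,0,0,0.5,0,-1],[0,0,0,0,0.5,0,-1],[0,0,0,0,0.5,0,-1],[0,0,0,0,0.5,0,-1],[0,0,0,0,0.3,0,-1],[0,0,0,0,0.1,0,-1],[0,0,0,0,0,0,-1]]'
python3 - <<'E'
from h import *
import cv2
im=cams.grab_frame('scene');cv2.imwrite('pics/s6.png',cv2.resize(im[140:240,340:450],None,fx=6,fy=6,interpolation=cv2.INTER_CUBIC))
E
```

```text
clock: 8.05
eef_pos: [554.9, -12.6, 198.9]
tcp_rot: [-1.571, -0.001, -0.001]
contact_force: [-0.5, -0.4, 1.2]
opening: 0.254
```

View pics/s6.png

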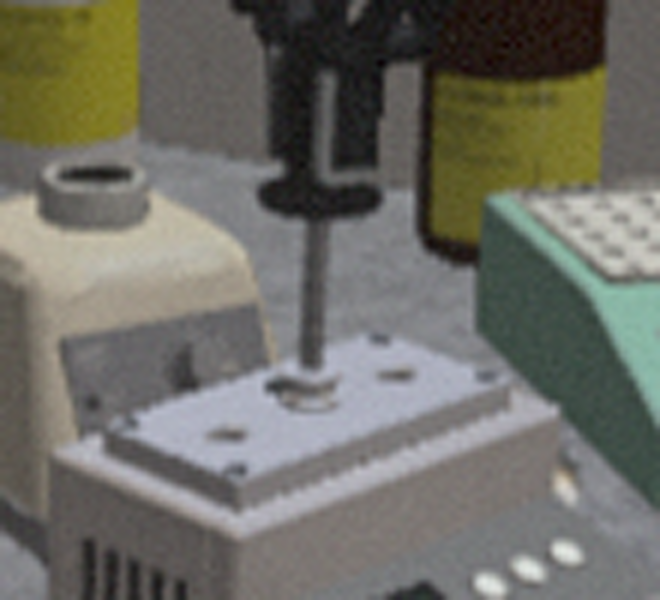

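```bash
python3 -m crank '[[0,0,0,-0.05,0.2,0,-1],[0,0,0,0,0.3,0,-1],[0,0,0,0,0.3,0,-1],[0,0,0,0,0.3,0,-1],[0,0,0,0,0.3,0,-1],[0,0,0,0,0.3,0,-1],[0,0,0,0,0.2,0,-1],[0,0,0,0,0.1,0,-1],[0,0,0,0,0,0,-1],[0,0,0,0,0,0,-1]]'
```

```text
clock: 8.93
eef_pos: [554.9, -12.7, 177.8]
tcp_rot: [-1.571, -0.003, -0.001]
contact_force: [0.1, 0.0, 2.0]
opening: 0.253
```

```bash
python3 -m crank '[[0,0,0,-0.05,0.2,0,-1],[0,0,0.1,0,0.2,0,-1],[0,0,0,0,0.2,0,-1],[0,0,0,0,0.2,0,-1],[0,0,0,0,0.2,0,-1],[0,0,0,0,0.2,0,-1],[0,0,0,0,0.2,0,-1],[0,0,0,0,0.2,0,-1],[0,0,0,0,0.1,0,-1],[0,0,0,0,0.1,0,-1]]'
```

```text
clock: 9.77
eef_pos: [554.9, -12.7, 158.4]
tcp_rot: [-1.571, -0.002, -0.001]
contact_force: [0.1, -0.4, 0.4]
opening: 0.253
```

```bash
python3 -m crank '[[0,0,0,-0.05,0.2,0,-1],[0,0,0.1,0,0.2,0,-1],[0,0,0,0,0.2,0,-1],[0,0,0,0,0.2,0,-1],[0,0,0,0,0.2,0,-1],[0,0,0,0,0.2,0,-1],[0,0,0,0,0.2,0,-1],[0,0,0,0,0.2,0,-1],[0,0,0,0,0.2,0,-1],[0,0,0,0,0.2,0,-1]]'
python3 - <<'E'
from h import *
import cv2
im=cams.grab_frame('scene');cv2.imwrite('pics/s7.png',cv2.resize(im[140:240,340:450],None,fx=6,fy=6,interpolation=cv2.INTER_CUBIC))
E
```

```text
clock: 10.6
eef_pos: [556.1, -12.8, 146.2]
tcp_rot: [-1.571, -0.003, -0.001]
contact_force: [-6.7, -0.4, 26.4]
opening: 0.259
```

View pics/s7.png

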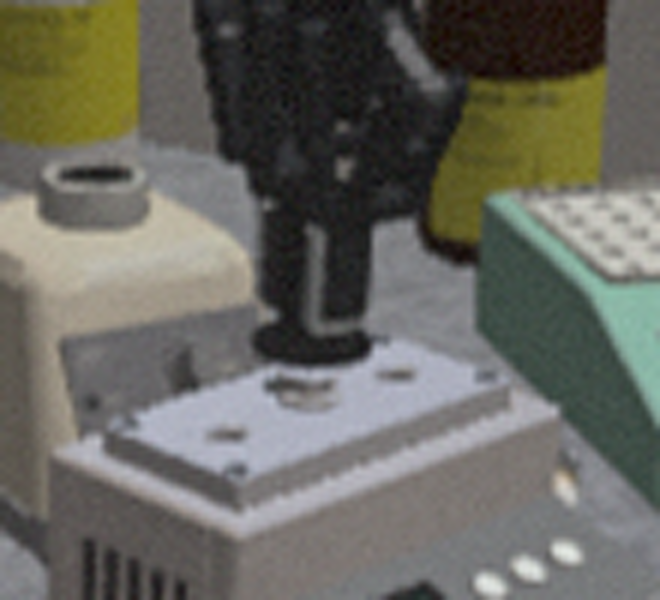

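```bash
python3 -m crank '[[0,0,0,-0.05,0,0,-1],[0,0,0,0,0,0,-1],[0,0,0,0,0,0,-1],[0,0,0,0,0,0,-1],[0,0,0,0,-0.1,0,-1],[0,0,0,0,-0.8,0,-1],[0,0,0,0,-1.2,0,-1],[0,0,0,0,-1.2,0,-1],[0,0,0,0,-1.2,0,-1],[0,0,0,0,-1.2,0,-1]]'
python3 -m crank '[[0,0,0,0,-1.2,0,-1],[0,0,0,0,-1.2,0,-1],[0,0,0,0,-1.2,0,-1],[0,0,0,0,-1.2,0,-1],[0,0,0,0,-0.8,0,-1],[0,0,0,0,-0.2,0,-1],[0,0,0,0,0,0,-1],[0,0,0,0,0,0,-1],[0,0,0,0,0,0,-1],[0,0,0,0,0,0,-1]]'
python3 - <<'E'
from h import *
import cv2
im=cams.grab_frame('scene');cv2.imwrite('pics/s8.png',cv2.resize(im[100:220,330:460],None,fx=5,fy=5,interpolation=cv2.INTER_CUBIC))
im=cams.grab_frame('wrist');cv2.imwrite('pics/w8.png',im)
plan((497.7,224.1,266),n=10,g=-1)
E
```

```text
clock: 11.48
eef_pos: [552.2, -12.5, 204.3]
tcp_rot: [-1.571, 0.006, -0.001]
contact_force: [0.8, -0.8, -1.4]
opening: 0.256
clock: 12.32
eef_pos: [552.7, -12.5, 272.7]
tcp_rot: [-1.571, 0.001, -0.001]
contact_force: [-0.3, -0.5, -0.3]
opening: 0.257
[-0,-0,-0.01,-0.55,0.07,2.37,-1],
[-0,-0,-0.01,-0.55,0.07,2.37,-1],
[-0,-0,-0.01,-0.55,0.07,2.37,-1],
[-0,-0,-0.01,-0.55,0.07,2.37,-1],
[-0,-0,-0.01,-0.55,0.07,2.37,-1],
[-0,-0,-0.01,-0.55,0.07,2.37,-1],
[-0,-0,-0.01,-0.55,0.07,2.37,-1],
[-0,-0,-0.01,-0.55,0.07,2.37,-1],
[-0,-0,-0.01,-0.55,0.07,2.37,-1],
[-0,-0,-0.01,-0.55,0.07,2.37,-1],
```

View pics/s8.png

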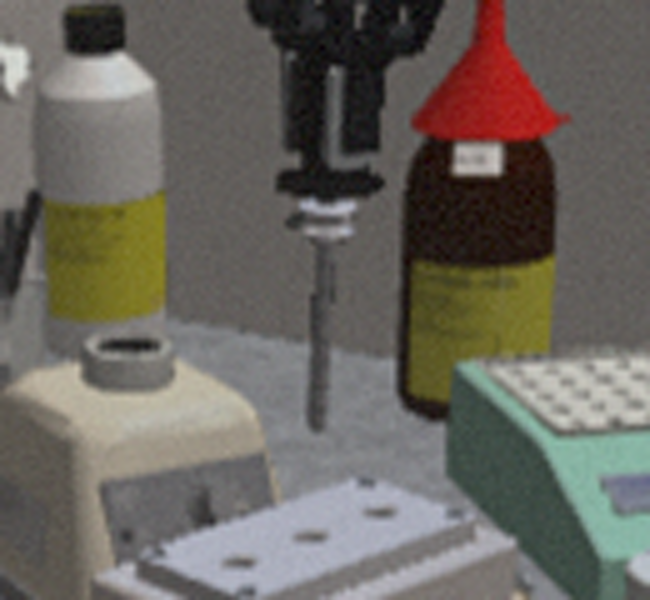

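View pics/w8.png

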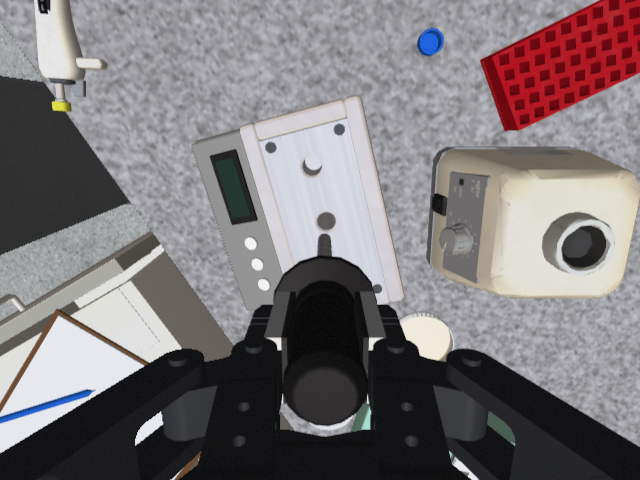

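```bash
python3 -m crank '[[0,0,0,-0.3,0,1.4,-1],[0,0,0,-0.6,0,2.6,-1],[0,0,0,-0.6,0,2.6,-1],[0,0,0,-0.7,0,2.9,-1],[0,0,0,-0.7,0,2.9,-1],[0,0,0,-0.7,0,2.9,-1],[0,0,0,-0.6,0,2.6,-1],[0,0,0,-0.6,0,2.4,-1],[0,0,0,-0.3,0,1.4,-1],[0,0,0,-0.1,0,0.5,-1]]'
python3 - <<'E'
from h import *
plan((497.5,224.3,266),n=1,g=-1)
E
```

```text
clock: 13.25
eef_pos: [497.6, 216.8, 267.8]
tcp_rot: [-1.573, 0.008, -0.006]
contact_force: [-0.5, 0.2, -0.6]
opening: 0.256
[0.12,-0.33,-0.43,-0.01,0.18,0.75,-1],
```

```bash
python3 -m crank '[[0.1,-0.3,-0.4,0,0,0.3,-1],[0,0,0,0,0,0.3,-1],[0,0,0,0,0,0.1,-1],[0,0,0,0,0,0,-1],[0,0,0,0,0,0,-1],[0,0,0,0,0,0,-1],[0,0,0,0,0,0,-1],[0,0,0,0,0,0,-1],[0,0,0,0,0,0,-1],[0,0,0,0,0,0,-1]]'
python3 - <<'E'
from h import *
import cv2
plan((497.5,224.3,266),n=1,g=-1)
im=cams.grab_frame('scene');cv2.imwrite('pics/s9.png',cv2.resize(im[120:260,230:360],None,fx=5,fy=4.2857,interpolation=cv2.INTER_CUBIC))
im=cams.grab_frame('wrist');cv2.imwrite('pics/w9.png',im)
im=cams.grab_frame('top');cv2.imwrite('pics/t9.png',cv2.resize(im[190:290,220:340],None,fx=5,fy=5,interpolation=cv2.INTER_CUBIC))
E
```

```text
clock: 14.08
eef_pos: [498.4, 220.8, 266.8]
tcp_rot: [-1.573, 0.001, -0.002]
contact_force: [-0.5, -0.1, -0.6]
opening: 0.257
[0.13,-0.13,-0.06,-0.09,0.08,0.35,-1],
```

View pics/s9.png

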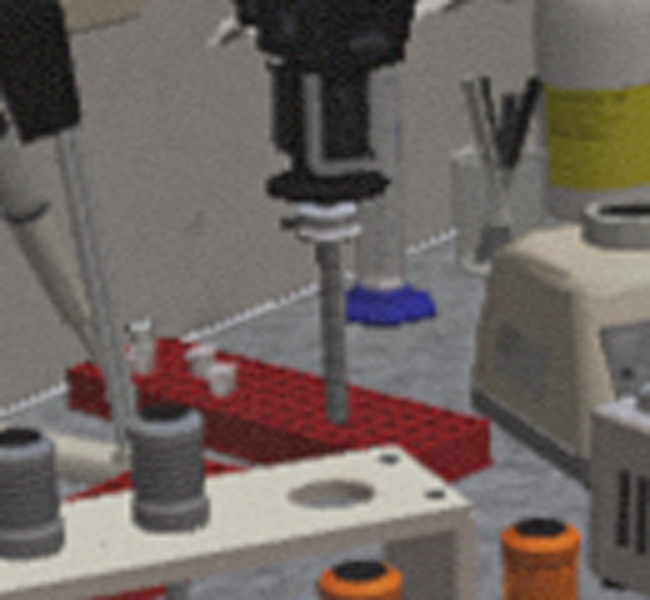

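View pics/w9.png

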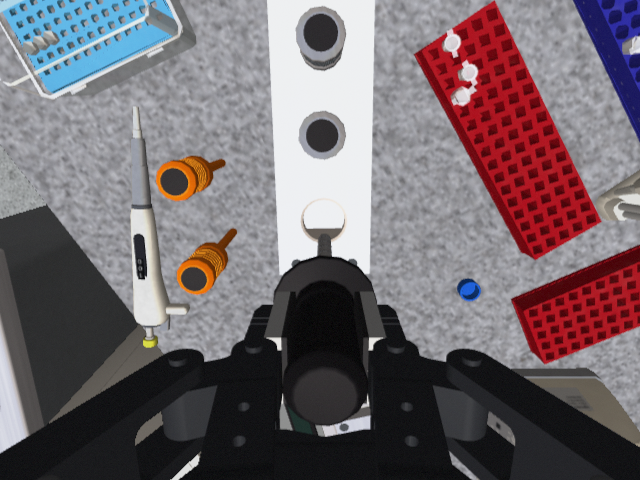

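View pics/t9.png

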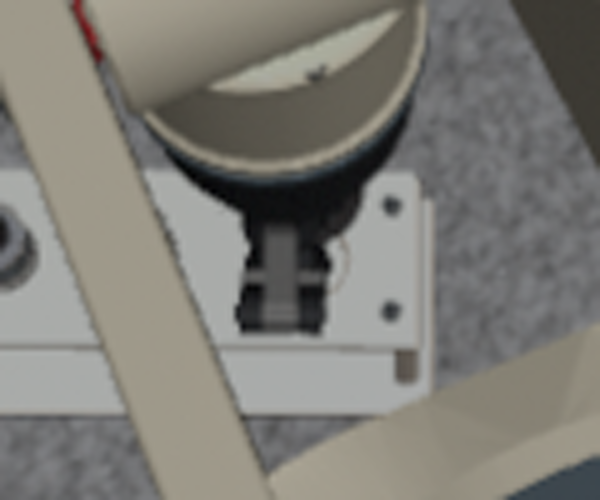

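```bash
python3 - <<'E'
from h import *
V=wristV();print(onz('wrist',(323.5,220),115,V))
a=proj('scene',(495,221,115))
print(a,proj('scene',(495,221,144))-a,proj('scene',(495,218,144))-a,proj('scene',(498,221,144))-a, 'obs',(337/5-333/5,(420-492)/4.2857))
E
```

```text
[497.55459949 225.39925018 115.        ]
[297.35424794 234.01294605] [ -0.51314961 -14.94962031] [  1.06340605 -15.25525579] [ -1.17194353 -15.55892093] obs (0.8000000000000114, -16.800056000186665)
```

```bash
python3 -m crank '[[0.1,-0.1,0,0,0,0.3,-1],[0,0,0,0,0,0.2,-1],[0,0,0,0,0.2,0,-1],[0,0,0,0,1,0,-1],[0,0,0,0,1.2,0,-1],[0,0,0,0,1.2,0,-1],[0,0,0,0,1,0,-1],[0,0,0,0,0.5,0,-1],[0,0,0,0,0.2,0,-1],[0,0,0,0,0,0,-1]]'
python3 - <<'E'
from h import *
import cv2
plan((497.3,224.5,138),n=1,g=-1)
im=cams.grab_frame('scene');cv2.imwrite('pics/s10.png',cv2.resize(im[120:260,230:360],None,fx=5,fy=4.2857,interpolation=cv2.INTER_CUBIC))
E
```

```text
clock: 15.07
eef_pos: [497.7, 226.9, 208.4]
tcp_rot: [-1.571, 0.002, 0.001]
contact_force: [0.1, -0.3, -1.0]
opening: 0.256
[0.02,0.05,-0.1,-0.03,7.04,-0.24,-1],
```

View pics/s10.png

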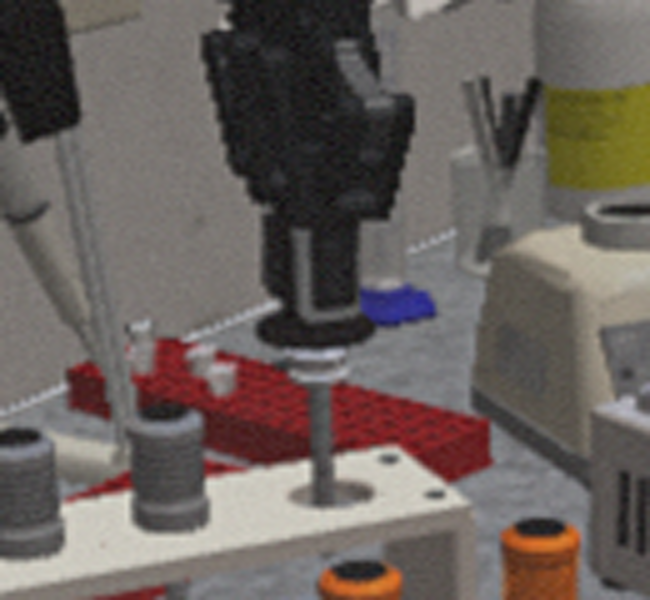

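```bash
python3 -m crank '[[0,0,-0.1,0,0,-0.2,-1],[0,0,0,0,0,-0.15,-1],[0,0,0,0,0,0,-1],[0,0,0,0,0.5,0,-1],[0,0,0,0,0.7,0,-1],[0,0,0,0,0.5,0,-1],[0,0,0,0,0.2,0,-1],[0,0,0,0,0,0,-1],[0,0,0,0,0,0,-1],[0,0,0,0,0,0,-1]]'
python3 - <<'E'
from h import *
import cv2
plan((497.5,223.5,138),n=1,g=-1)
im=cams.grab_frame('scene');cv2.imwrite('pics/s11.png',cv2.resize(im[180:260,260:340],None,fx=7,fy=7,interpolation=cv2.INTER_CUBIC))
im=cams.grab_frame('wrist');cv2.imwrite('pics/w11.png',im)
E
```

```text
clock: 15.95
eef_pos: [499.0, 223.5, 189.4]
tcp_rot: [-1.57, -0.003, 0.001]
contact_force: [-1.0, 0.8, -0.9]
opening: 0.256
[-0.06,0.04,0.2,-0.17,5.14,-0,-1],
```

View pics/s11.png

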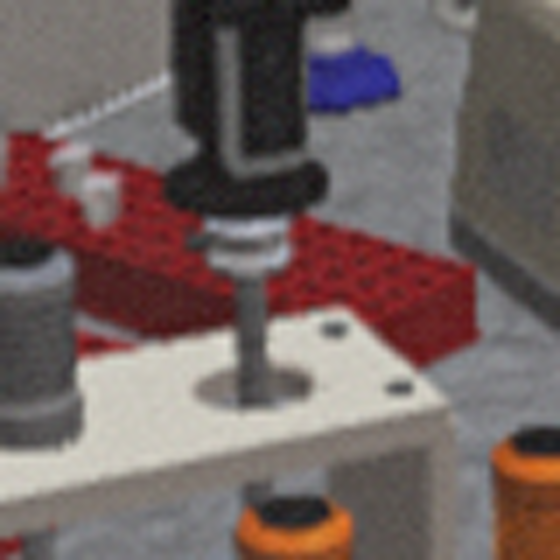

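View pics/w11.png

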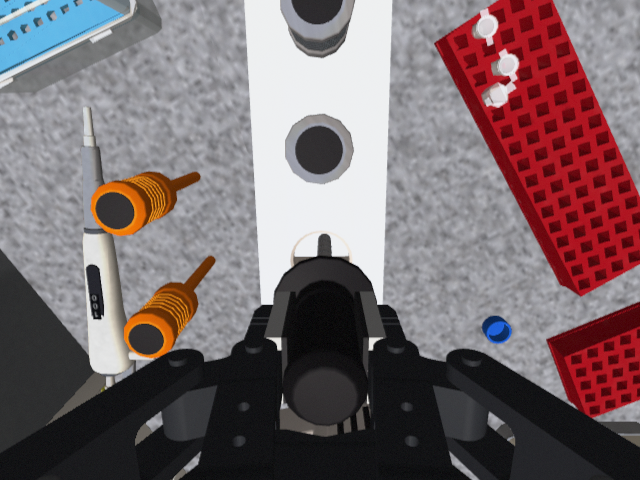

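```bash
python3 -m crank '[[0,0,0.2,-0.15,0,0.05,-1],[0,0,0,0,0,0,-1],[0,0,0,0,0.4,0,-1],[0,0,0,0,0.6,0,-1],[0,0,0,0,0.6,0,-1],[0,0,0,0,0.6,0,-1],[0,0,0,0,0.4,0,-1],[0,0,0,0,0.2,0,-1],[0,0,0,0,0.1,0,-1],[0,0,0,0,0,0,-1]]'
```

```text
clock: 16.88
eef_pos: [497.3, 224.1, 157.2]
tcp_rot: [-1.57, 0.0, 0.001]
contact_force: [-0.6, 0.5, -1.3]
opening: 0.255
```

```bash
python3 -m crank '[[0,0,0,0,0.2,0,-1],[0,0,0,0,0.3,0,-1],[0,0,0,0,0.3,0,-1],[0,0,0,0,0.3,0,-1],[0,0,0,0,0.3,0,-1],[0,0,0,0,0.2,0,-1],[0,0,0,0,0,0,-1],[0,0,0,0,0,0,-1],[0,0,0,0,0,0,-1],[0,0,0,0,0,0,-1]]'
python3 - <<'E'
from h import *
import cv2
im=cams.grab_frame('scene');cv2.imwrite('pics/s12.png',cv2.resize(im[180:260,260:340],None,fx=7,fy=7,interpolation=cv2.INTER_CUBIC))
E
```

```text
clock: 17.72
eef_pos: [497.7, 224.3, 139.9]
tcp_rot: [-1.569, -0.0, 0.001]
contact_force: [-0.6, -0.5, -1.6]
opening: 0.26
```

View pics/s12.png

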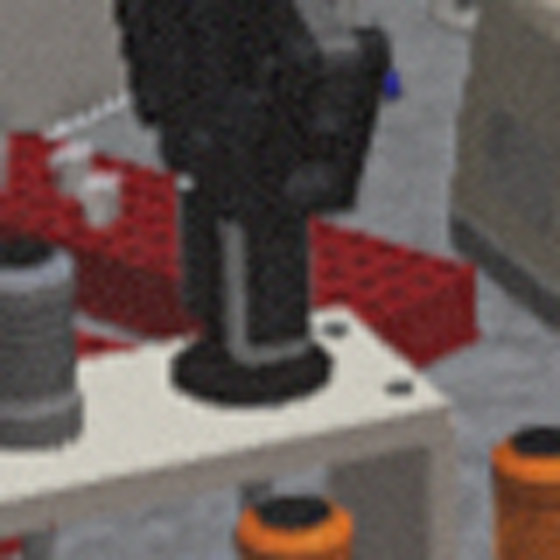

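```bash
python3 -m crank '[[0,0,0,0,0.15,0,-1],[0,0,0,0,0.1,0,-1],[0,0,0,0,0,0,-1],[0,0,0,0,0,0,-0.1],[0,0,0,0,0,0,0.2],[0,0,0,0,0,0,0.2],[0,0,0,0,0,0,0.2],[0,0,0,0,-0.4,0,0.2],[0,0,0,0,-1,0,0.2],[0,0,0,0,-1.5,0,0.2]]'
python3 -m crank '[[0,0,0,0,-2,0,0.2],[0,0,0,0,-2,0,0.2],[0,0,0,0,-1.5,0,0.2],[0,0,0,0,-0.5,1.5,0.2],[0,0,0,0,0,3,0.2],[0,0,0,0,0,3,0.2],[0,0,0,0,0,2,0.2],[0,0,0,0,0,0.7,0.2],[0,0,0,0,0,0,0.2],[0,0,0,0,0,0,0.2]]'
python3 - <<'E'
from h import *
import cv2
s=r.sense();V=wristV(s);print(s['eef_pos'],s['tcp_rot'])
im=cams.grab_frame('wrist');cv2.imwrite('pics/w13.png',im)
im=cams.grab_frame('scene');cv2.imwrite('pics/s13.png',cv2.resize(im[170:330,170:350],None,fx=4.4,fy=3.7,interpolation=cv2.INTER_CUBIC))
print(proj('wrist',(497.3,337,162),V))
plan((497.3,336.7,205),n=1,g=0.2)
E
```

```text
clock: 18.6
eef_pos: [496.7, 223.7, 166.0]
tcp_rot: [-1.571, 0.003, 0.001]
contact_force: [0.9, 0.1, -0.4]
opening: 0.6
clock: 19.43
eef_pos: [498.0, 333.6, 239.2]
tcp_rot: [-1.565, -0.006, -0.001]
contact_force: [-0.1, -0.0, 0.1]
opening: 0.605
[498.00659504 333.58774701 239.20022509] [-1.56524530e+00 -6.15614193e-03 -1.17712612e-03]
[322.11865788 255.39122726]
[-0.31,-0.13,0.34,-0.1,3.41,0.38,0.2],
```

View pics/w13.png

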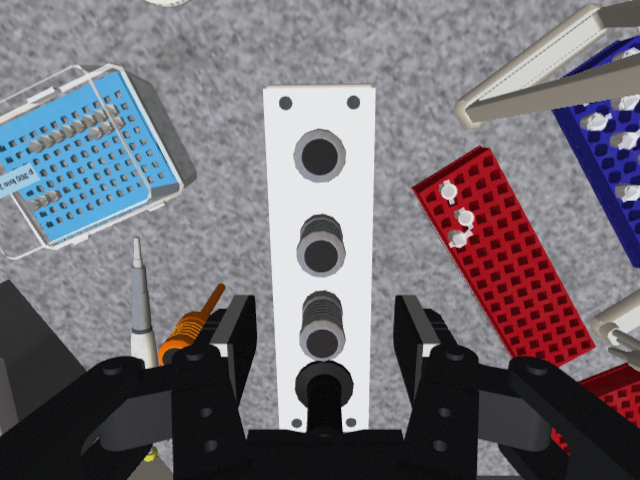

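View pics/s13.png

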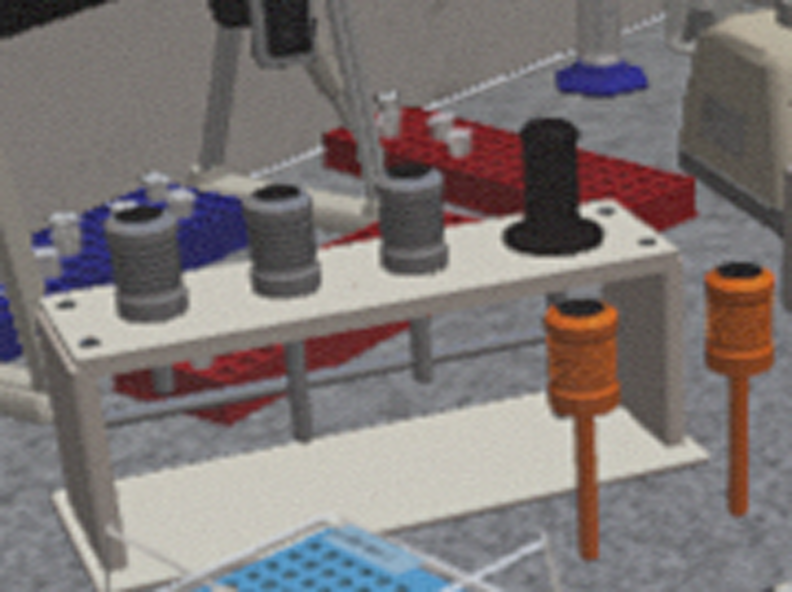

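```bash
python3 - <<'E'
from h import *
print('obs',303/4.4+170,440/3.7+170, 162/4.4+170,390/3.7+170,425/4.4+170,380/3.7+170)
for y in(332.6,384.6,280.6):
  for L in(43,63,83):print(y,L,proj('scene',(494.8,y,115-L)))
E
python3 -m crank '[[-0.3,-0.1,0.3,-0.05,1,0.2,0.2],[0,0,0,0,2,0.1,0.2],[0,0,0,0,2,0,0.2],[0,0,0,0,2,0,0.2],[0,0,0,0,1.5,0,0.2],[0,0,0,0,0.7,0,0.2],[0,0,0,0,0,0,0.2],[0,0,0,0,0,0,0.2],[0,0,0,0,0,0,0.2],[0,0,0,0,0,0,0.2]]'
```

```text
obs 238.86363636363637 288.9189189189189 206.8181818181818 275.4054054054054 266.59090909090907 272.7027027027027
332.6 43 [238.66875187 268.80563309]
332.6 63 [239.60446191 278.80898198]
332.6 83 [240.52184084 288.61635924]
384.6 43 [208.9066392  275.48233057]
384.6 63 [210.16547242 285.65156388]
384.6 83 [211.39907452 295.61697265]
280.6 43 [267.09059378 262.42960588]
280.6 63 [267.73055365 272.27156036]
280.6 83 [268.3582532  281.92496324]
clock: 20.37
eef_pos: [498.3, 328.6, 141.4]
tcp_rot: [-1.574, 0.002, -0.008]
contact_force: [-0.3, 0.0, -0.2]
opening: 0.598
```

```bash
python3 -m crank '[[0.2,-0.4,-0.1,-0.1,0.3,0.4,0.2],[0,0,0,0,0.4,0.4,0.2],[0,0,0,0,0.1,0,0.2],[0,0,0,0,0,0,0.2],[0,0,0,0,0,0,0.2],[0,0,0,0,0,0,0.2],[0,0,0,0,0,0,0.2],[0,0,0,0,0,0,0.2],[0,0,0,0,0,0,0.2],[0,0,0,0,0,0,0.2]]'
python3 - <<'E'
from h import *
plan((497.2,336.5,134),n=1,g=0.2)
E
```

```text
clock: 21.2
eef_pos: [498.7, 338.9, 135.8]
tcp_rot: [-1.567, -0.005, 0.0]
contact_force: [-0.1, 0.2, 0.4]
opening: 0.603
[-0.2,0.01,0.27,-0.16,0.18,-0.24,0.2],
```

```bash
python3 -m crank '[[-0.2,0,0.2,-0.15,0.1,-0.2,0.2],[0,0,0,0,0,0,0.2],[0,0,0,0,0,0,0.2],[0,0,0,0,0,0,0.2],[0,0,0,0,0,0,-1],[0,0,0,0,0,0,-1],[0,0,0,0,0,0,-1],[0,0,0,0,0,0,-1],[0,0,0,0,0,0,-1],[0,0,0,0,0,0,-1]]' 50
python3 - <<'E'
from h import *
import cv2
im=cams.grab_frame('wrist');cv2.imwrite('pics/w14.png',im)
plan((497.2,336.5,134),n=1,g=-1)
E
```

```text
clock: 22.03
eef_pos: [497.1, 336.5, 134.8]
tcp_rot: [-1.571, -0.001, -0.0]
contact_force: [-0.3, 0.0, 0.4]
opening: 0.305
[0.02,0,0.05,0,0.08,0,-1],
```

View pics/w14.png

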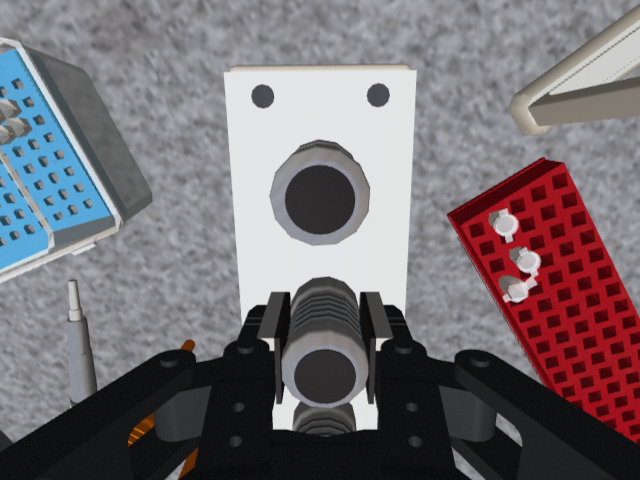

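```bash
python3 -m crank '[[0,0,0,0,-0.8,0,-1],[0,0,0,0,-1.5,0,-1],[0,0,0,0,-1.5,0,-1],[0,0,0,0,-1.7,0,-1],[0,0,0,0,-2,0,-1],[0,0,0,0,-2,0,-1],[0,0,0,0,-2,0,-1],[0,0,0,0,-2,0,-1],[0,0,0,0,-2,0,-1],[0,0,0,0,-1,0,-1]]'
python3 -m crank '[[0,0,0,0,-0.6,0,-1],[0,0,0,0,0,0,-1],[0,0,0,0,0,0,-1],[0,0,0,0.3,0,-1.4,-1],[0,0,0,0.5,0,-2.8,-1],[0,0,0,0.5,0,-3,-1],[0,0,0,0.5,0,-3,-1],[0,0,0,0.5,0,-3,-1],[0,0,0,0.5,0,-3,-1],[0,0,0,0.5,0,-3,-1]]'
python3 - <<'E'
from h import *
plan((553.5,-12,290),n=8,g=-1)
E
```

```text
clock: 22.92
eef_pos: [494.2, 334.7, 306.4]
tcp_rot: [-1.577, 0.007, 0.0]
contact_force: [-0.2, 0.3, -2.0]
opening: 0.305
clock: 23.75
eef_pos: [524.4, 135.9, 306.2]
tcp_rot: [-1.579, 0.017, 0.009]
contact_force: [0.7, 0.1, -1.6]
opening: 0.3
[0.06,0.06,-0.12,0.35,0.21,-1.85,-1],
[0.06,0.06,-0.12,0.35,0.21,-1.85,-1],
[0.06,0.06,-0.12,0.35,0.21,-1.85,-1],
[0.06,0.06,-0.12,0.36,0.21,-1.85,-1],
[0.06,0.06,-0.12,0.36,0.21,-1.85,-1],
[0.06,0.06,-0.12,0.36,0.21,-1.85,-1],
[0.06,0.06,-0.12,0.36,0.2,-1.85,-1],
[0.06,0.06,-0.12,0.36,0.2,-1.85,-1],
```

```bash
python3 -m crank '[[0.1,0.1,-0.2,0.4,0.3,-2.4,-1],[0.1,0.1,-0.2,0.4,0.6,-2.4,-1],[0.1,0.1,-0.2,0.4,0.6,-2.2,-1],[0.1,0.1,-0.2,0.4,0.6,-2.2,-1],[0.1,0.1,-0.2,0.4,0.6,-2,-1],[0,0,0,0.4,0.6,-1.6,-1],[0,0,0,0.3,0.6,-1,-1],[0,0,0,0.1,0.4,-0.4,-1],[0,0,0,0,0.2,0,-1],[0,0,0,0,0,0,-1]]'
python3 - <<'E'
from h import *
plan((553.5,-12,245),n=1,g=-1)
E
```

```text
clock: 24.58
eef_pos: [545.1, -25.8, 248.1]
tcp_rot: [-1.574, 0.017, -0.008]
contact_force: [-0.2, 1.0, -1.4]
opening: 0.304
[0.2,-0.45,-0.98,0.83,0.29,1.39,-1],
```

```bash
python3 -m crank '[[0.2,-0.4,-0.5,0.3,0,0.5,-1],[0,0,-0.4,0.3,0,0.5,-1],[0,0,0,0.2,0,0.3,-1],[0,0,0,0,0,0,-1],[0,0,0,0,0,0,-1],[0,0,0,0,0,0,-1],[0,0,0,0,0,0,-1],[0,0,0,0,0,0,-1],[0,0,0,0,0,0,-1],[0,0,0,0,0,0,-1]]'
python3 - <<'E'
from h import *
plan((553.5,-12,245),n=1,g=-1)
E
```

```text
clock: 25.42
eef_pos: [554.2, -7.0, 249.3]
tcp_rot: [-1.569, -0.002, 0.005]
contact_force: [0.4, 0.0, -1.6]
opening: 0.302
[-0.08,0.3,0.12,-0.08,0.43,-0.5,-1],
```

```bash
python3 -m crank '[[-0.1,0.3,0.1,-0.05,0,-0.25,-1],[0,0,0,0,0,-0.2,-1],[0,0,0,0,0.4,0,-1],[0,0,0,0,0.7,0,-1],[0,0,0,0,0.6,0,-1],[0,0,0,0,0.2,0,-1],[0,0,0,0,0,0,-1],[0,0,0,0,0,0,-1],[0,0,0,0,0,0,-1],[0,0,0,0,0,0,-1]]'
python3 - <<'E'
from h import *
import cv2
s=r.sense();V=wristV(s)
plan((553.5,-12,245),n=1,g=-1)
im=cams.grab_frame('scene');cv2.imwrite('pics/s15.png',cv2.resize(im[150:240,345:455],None,fx=7,fy=6.6,interpolation=cv2.INTER_CUBIC))
im=cams.grab_frame('wrist');cv2.imwrite('pics/w15.png',cv2.resize(im[140:340,220:440],None,fx=3,fy=3,interpolation=cv2.INTER_CUBIC))
for y in(42,0,-42):print(proj('wrist',(551.2-y*.245,-15.3+y*.97,105),V))
E
```

```text
clock: 26.25
eef_pos: [553.1, -12.6, 227.3]
tcp_rot: [-1.571, 0.002, -0.002]
contact_force: [-0.8, 0.4, -1.4]
opening: 0.304
[0.03,-0.09,-0.09,0.04,-1.77,0.06,-1],
[304.75314806 178.29770277]
[321.76747914 241.76654528]
[337.39692764 300.06933722]
```

View pics/s15.png

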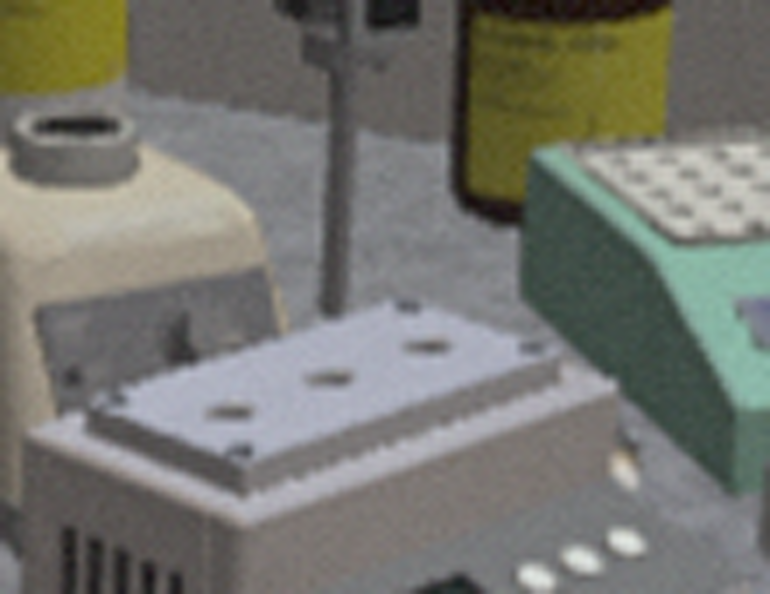

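View pics/w15.png

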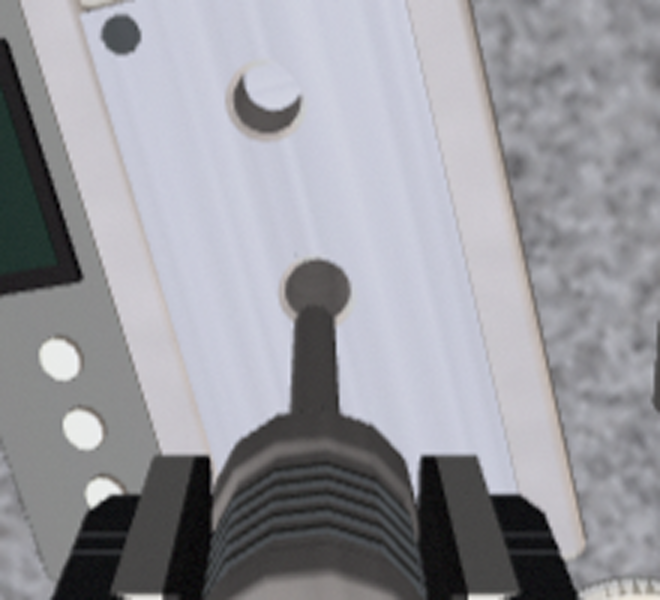

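```bash
python3 - <<'E'
from h import *
V=wristV()
for z in(105,124.5):print(proj('wrist',(553.1,-12.6,z),V))
print(onz('wrist',(325.7,237.3),105,V))
E
```

```text
[324.61501312 237.68241928]
[324.56876617 246.55053984]
[553.79652972 -12.34677825 105.        ]
```

```bash
python3 -m crank '[[0,-0.1,0,0.04,0.4,0,-1],[0,0,0,0,0.6,0,-1],[0,0,0,0,0.6,0,-1],[0,0,0,0,0.6,0,-1],[0,0,0,0,0.6,0,-1],[0,0,0,0,0.6,0,-1],[0,0,0,0,0.6,0,-1],[0,0,0,0,0.3,0,-1],[0,0,0,0,0.1,0,-1],[0,0,0,0,0,0,-1]]'
python3 - <<'E'
from h import *
import cv2
s=r.sense();V=wristV(s)
plan((553.5,-12.4,124.8),n=1,g=-1)
im=cams.grab_frame('scene');cv2.imwrite('pics/s16.png',cv2.resize(im[130:240,345:455],None,fx=6,fy=5.4,interpolation=cv2.INTER_CUBIC))
E
```

```text
clock: 27.18
eef_pos: [553.2, -12.6, 177.9]
tcp_rot: [-1.571, 0.002, 0.0]
contact_force: [0.8, -0.4, -1.7]
opening: 0.303
[0.03,0.02,-0.13,0.05,5.31,0.02,-1],
```

View pics/s16.png

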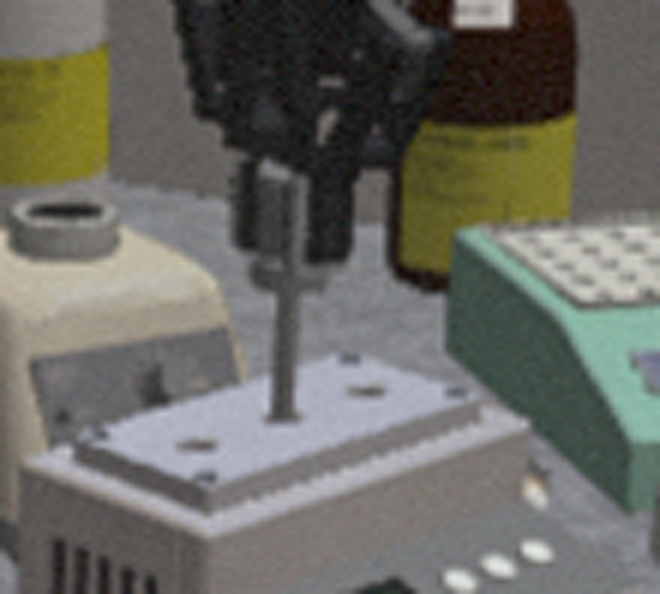

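Stem is in the middle well; continue down.

```bash
python3 -m crank '[[0,0,-0.1,0,0.4,0,-1],[0,0,0,0,0.6,0,-1],[0,0,0,0,0.6,0,-1],[0,0,0,0,0.6,0,-1],[0,0,0,0,0.6,0,-1],[0,0,0,0,0.5,0,-1],[0,0,0,0,0.3,0,-1],[0,0,0,0,0.1,0,-1],[0,0,0,0,0,0,-1],[0,0,0,0,0,0,-1]]'
```

```text
clock: 28.07
eef_pos: [553.6, -12.6, 137.3]
tcp_rot: [-1.571, -0.0, 0.0]
contact_force: [0.1, -0.5, -1.3]
opening: 0.306
```

```bash
python3 -m crank '[[0,0,0,0,0.2,0,-1],[0,0,0,0,0.2,0,-1],[0,0,0,0,0.2,0,-1],[0,0,0,0,0.2,0,-1],[0,0,0,0,0.1,0,-1],[0,0,0,0,0.1,0,-1],[0,0,0,0,0.1,0,-1],[0,0,0,0,0,0,-1],[0,0,0,0,0,0,-1],[0,0,0,0,0,0,-1]]'
python3 - <<'E'
from h import *
import cv2
im=cams.grab_frame('scene');cv2.imwrite('pics/s17.png',cv2.resize(im[130:240,345:455],None,fx=6,fy=5.4,interpolation=cv2.INTER_CUBIC))
E
```

```text
clock: 28.9
eef_pos: [554.5, -12.7, 126.3]
tcp_rot: [-1.571, -0.003, 0.0]
contact_force: [0.2, -0.5, -1.3]
opening: 0.305
```

View pics/s17.png

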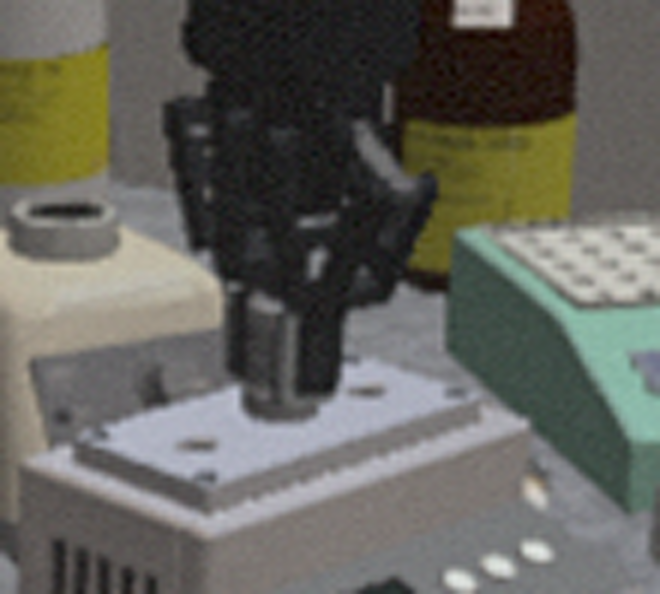

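```bash
python3 -m crank '[[0,0,0.1,-0.08,0.1,0.02,-1],[0,0,0,0,0.1,0,-1],[0,0,0,0,0.1,0,-1],[0,0,0,0,0.05,0,-1],[0,0,0,0,0,0,-1],[0,0,0,0,0,0,-1],[0,0,0,0,0,0,-1],[0,0,0,0,0,0,-1],[0,0,0,0,0,0,-1],[0,0,0,0,0,0,-1]]'
```

```text
clock: 29.78
eef_pos: [554.0, -12.5, 124.8]
tcp_rot: [-1.572, -0.002, 0.0]
contact_force: [-1.2, -0.2, 1.0]
opening: 0.302
```

Contact with the face at the expected height; release and retreat.

```bash
python3 -m crank '[[0,0,0,0,0,0,-0.2],[0,0,0,0,0,0,0],[0,0,0,0,0,0,0.2],[0,0,0,0,0,0,0.2],[0,0,0,0,0,0,0.2],[0,0,0,0,0,0,0.2],[0,0,0,0,-0.3,0,0.2],[0,0,0,0,-1,0,0.2],[0,0,0,0,-2,0,0.2],[0,0,0,0,-2.5,0,0.2]]'
python3 -m crank '[[0,0,0,0,-3,0,0.2],[0,0,0,0,-3,0,0.2],[0,0,0,0,-2,1,0.2],[0,0,0,-1,-1,2,0.2],[0,0,0,-2,0,3,0.2],[0,0,0,-2,0,3,0.2],[0,0,0,-1,0,2,0.2],[0,0,0,0,0,1,0.2],[0,0,0,0,0,0,0.2],[0,0,0,0,0,0,0.2]]'
python3 - <<'E'
from h import *
import cv2
im=cams.grab_frame('scene');cv2.imwrite('pics/s18.png',im)
cv2.imwrite('pics/s18a.png',cv2.resize(im[140:240,345:455],None,fx=6,fy=6,interpolation=cv2.INTER_CUBIC))
cv2.imwrite('pics/s18b.png',cv2.resize(im[170:330,170:350],None,fx=4.4,fy=3.7,interpolation=cv2.INTER_CUBIC))
im=cams.grab_frame('wrist');cv2.imwrite('pics/w18.png',im)
im=cams.grab_frame('top');cv2.imwrite('pics/t18.png',im)
E
```

```text
clock: 30.62
eef_pos: [550.9, -12.3, 180.9]
tcp_rot: [-1.571, 0.007, 0.0]
contact_force: [-0.7, 0.6, -1.0]
opening: 0.6
clock: 31.45
eef_pos: [492.7, 111.2, 291.3]
tcp_rot: [-1.57, -0.011, -0.002]
contact_force: [1.1, 0.1, 0.2]
opening: 0.599
```

View pics/s18a.png

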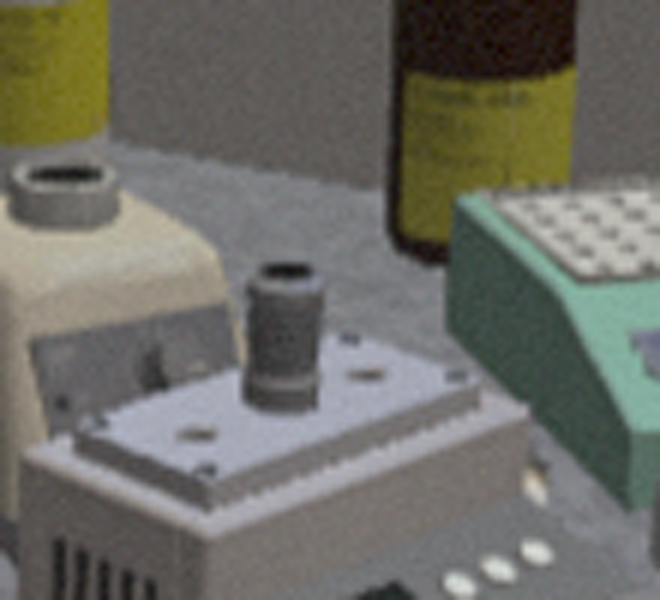

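View pics/s18b.png

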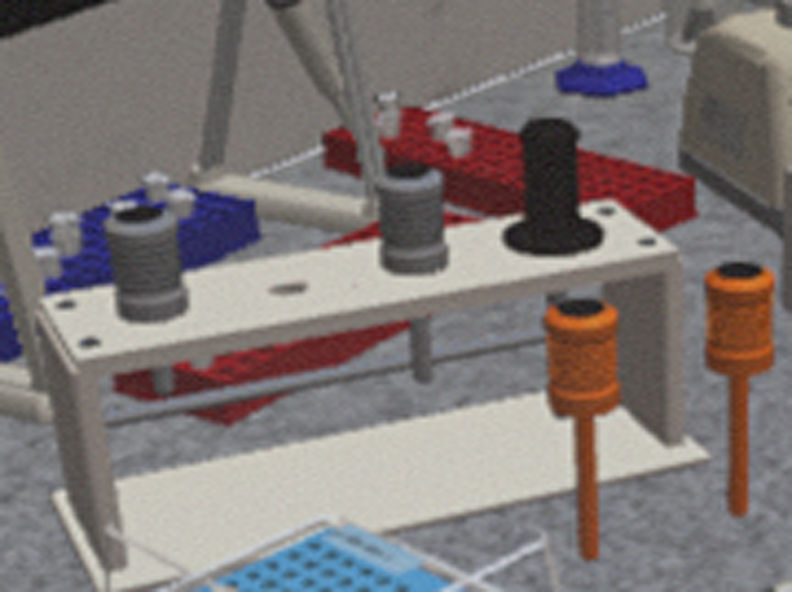

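View pics/w18.png

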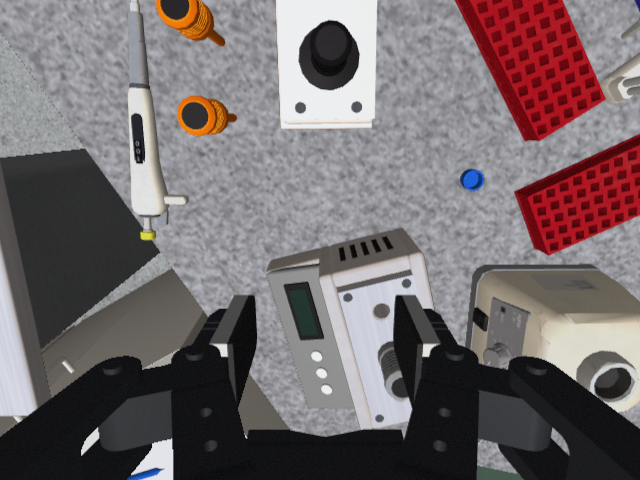

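View pics/t18.png

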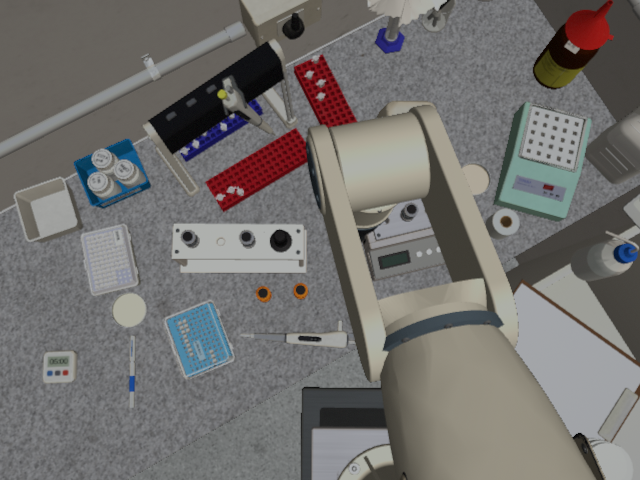

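```bash
python3 - <<'E'
from h import *
import cv2
im=cv2.imread('pics/t18.png');cv2.imwrite('pics/t18c.png',cv2.resize(im[190:250,370:450],None,fx=8,fy=8,interpolation=cv2.INTER_CUBIC))
print(proj('scene',(551.2,-15.3,152)),'obs',285/6+345,271/6+140)
print(proj('top',(551.2,-15.3,152)))
E
```

```text
[393.9138728  184.56994449] obs 392.5 185.16666666666666
[411.65723412 209.7607855 ]
```

View pics/t18c.png

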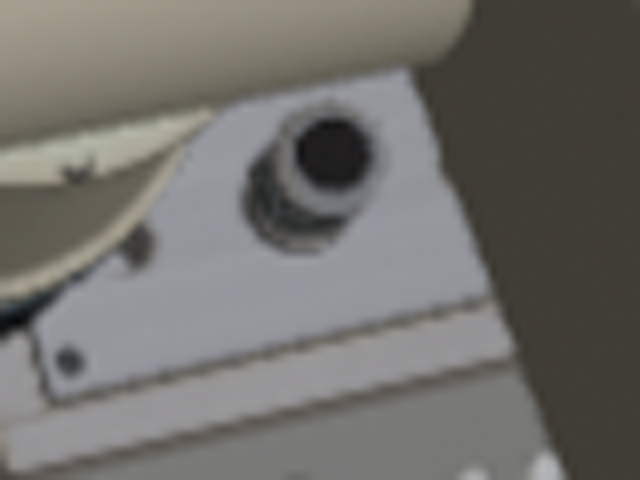

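```bash
python3 -c "
from rig import order,r
print(r.sense()['qvel'].round(3));print(order.sign_off())"
```

```text
[-0.005  0.004  0.005  0.    -0.002  0.003]
the job is handed in; nothing more can be done
None
```

The job is handed in at about 31.5 s on the robot's clock. The middle well measured 80 mm deep and now holds logger_long.

- **Measuring:** the gauge met the bottom with about 26 N. The tool height there matched 80 mm, and the pictures put the collar at about 81 mm. I did not re-read the collar after hanging the gauge back up, where the plate and flange hide it. It passed through the large hole without any notable force.
- **Hanging the gauge:** it is back in the large hole, with its flange flat on the plate.
- **Fitting the logger:** I took logger_long from the middle small hole after checking its stem tip in the picture against its length. It met the block's face at the height expected for a flat seat.
- **Last checks:** the logger stands upright on the middle well. Its top is within about 0.5 px of the predicted position in the top view and about 1.5 px in the scene view. The other two loggers still hang in the stand, and the other bench items look unmoved. The arm was clear, touching nothing, and nearly still.
- **Disagreement and gaps:** the wrist and top cameras differed by 2 to 4 mm throughout. The offset was nearly the same at the stand and the block, so I worked with relative positions. The stem's push-in can't be seen directly, so I infer it from the logger sitting flat in an 80 mm well.

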